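Set the row jig and clamp the jars for strapping

TASK

Get the row jig ready to strap the two or three jars standing just to its right (not the crowd of stock further off): lift off the tape roll left on its bed and lay it flat on the table clear of the jig, then squeeze the end stop's lever and slide the stop from the one-jar notch to the notch for as many jars as there are, letting the lever snap back in. Next wind the handwheel back to open the clamp plate, stand all those jars upright in one row on the bed between plate and stop, and wind the handwheel clockwise until the plate holds the row snugly against the stop. Leave the wipe bottle standing where it is.

Things in the scene. Friction and masses are not known exactly. Their poses are not given: they have to be found in the camera images.
- jig: fixed row jig; origin at table level on the row's centre line under the fully open plate's face; y along the row from plate to stop (robot's left), x across it away from the robot. Grey bed, top at z = 18 mm, x -62..62, y -145..395; gear housing y -146..-44, 105 high; side guides 108 apart, 22 above the bed, y 0..390; rail with notched strip on the robot side, x -118..-66, y 50..400, 40 high
- stop (a joint): end stop sliding on the rail along jig +y (m): 0 in the one-jar notch (start), 0.100 two-jar, 0.200 three-jar notch (1, 2, 3 drilled pips on the rail's top); travel ends at 0.206. Pad face at jig y = 130 mm + this; it reaches 45 mm further. Friction 2.5 N. Moves only with the lever squeezed; 10 mm pawl in 14 mm notches, so 2 mm play each way
- lever (a joint): squeeze lever on the robot side of the stop's post (rad): 0 = let go, pawl fully in a notch; 0.10 = pawl just clear of the strip; 0.16 = squeezed to its end. Spring at the grip: 3 N at first, 7 N at the end. Let go between notches it stays near 0.1, the pawl riding on the strip, until the stop is pushed over a notch, where it snaps in
- stop_grip (a point): where to pinch the stop: midway between lever and post, z = 150 mm, at jig x = -98 mm, 22.5 mm in +y from the pad face; axes as the jig's. Lever (on -x, 28 mm wide) and post (on +x, 30 mm wide, 14 thick) reach up to z = 171 and 178; 42 mm thick over both at rest, 32 squeezed; the far face of the post is 22 mm in +x from here. Close the fingers along jig x, 15 N or more
- stop_pad: the end stop's upright black-faced pad, which the row of jars bears on: 90 mm wide across the bed, z 26..106. Origin at table level on the row's centre line, under the pad's face; axes as the jig's. It is buffered and gives 1 mm per 6 N, 3 mm at most
- plate (a joint): clamp plate driven by the handwheel (m): 0 = fully open, grows toward the stop, ends at 0.060. Its face is at jig y = this value; pad 90 mm wide, z 26..106. With the stop in the notch for n jars the row is 98 to 100 mm a jar and the plate meets it at 0.028 to 0.033; it is snug against the stop, play and all, at 0.030 to 0.044. Starts at 0.029 to 0.045, too far in to load the row
- wheel (a joint): handwheel with upright axis on the gear housing (rad), 0 to 10, grows as it turns clockwise seen from above; each radian moves the plate 6 mm toward the stop. Takes 0.12 N m to turn freely (2.7 N at the crank) and stays where it is left
- wheel_axis (a point): point on the handwheel's axis at the height of the middle of its crank handle, z = 158 mm, at jig x = 0, y = -92 mm; axes as the jig's. The wheel is 104 mm across, its rim at z = 117..128
- crank_grip (a point): middle of the upright crank handle on the wheel's rim: a freely spinning black sleeve 16 mm across, z 130 to 178 mm, 45 mm from the wheel's axis; its place on the circle shows how the wheel stands (its orientation means nothing)
- jar_a: filled stone jar, burlap over its cork, 183 mm high, round body 100 mm across, cap 56 to 58 mm across (145 to 183 mm above the foot; grip it from above), 0.6 to 1 kg. Origin at its foot, z up; the axis of body and cap is at its own x = 0, y = -3 mm. Stands right of the jig, or is absent. (The crowd of jars toward the table's right end is stock, not part of this)
- jar_b: another jar of the same kind and axes; may be absent
- jar_c: another jar of the same kind and axes; may be absent. Two or three of the jars a, b, c are present
- tape_roll: roll of white packing tape, flat, 84 mm outside diameter, hole 42 mm, 50 mm high, 0.11 kg; starts on the jig's bed beyond the stop. Origin at the centre of its underside; grip its 20 mm wall, one finger in the hole
- alcohol_bottle: white wipe bottle with green cap, 62 mm across, 175 mm high, standing in front of the gear housing, toward the robot; leave it. Origin at its foot
Things that resemble listed ones, but are neither listed nor needed, are in the scene too. What is shaped like the tape_roll but brown or yellow is not meant.

How it is judged:
On the way, in this order (a step that is already met when the one before it is completed fails the run):
1. the tape roll lies flat on the table, clear of the jig (height (world z) of tape_roll below 0.008 m and angle between tape_roll's own z axis and vertical below 0.15 rad and (x of tape_roll in the frame of jig above 0.104 m or x of tape_roll in the frame of jig below -0.16 m or y of tape_roll in the frame of jig above 0.44 m or y of tape_roll in the frame of jig below -0.19 m)), for 0.2 s.
2. the end stop is latched in the two-jar or three-jar notch, its lever sprung back ((value of joint stop between 0.092 and 0.108 m or value of joint stop between 0.192 and 0.208 m) and value of joint lever below 0.03 rad), for 0.2 s.
3. all the jars present stand upright in the row on the bed (x of jar_a in the frame of jig between -0.015 and 0.015 m and y of jar_a in the frame of jig between 0.03 and 0.34 m and z of jar_a in the frame of jig between 0.012 and 0.025 m and angle between each of jar_a, jar_b, jar_c's own z axis and vertical below 0.08 rad and x of jar_b in the frame of jig between -0.015 and 0.015 m and y of jar_b in the frame of jig between 0.03 and 0.34 m and z of jar_b in the frame of jig between 0.012 and 0.025 m and x of jar_c in the frame of jig between -0.015 and 0.015 m and y of jar_c in the frame of jig between 0.03 and 0.34 m and z of jar_c in the frame of jig between 0.012 and 0.025 m), for 0.2 s.
At the end, for the whole second after the job is handed in: tape roll flat on the table clear of the jig; stop within 8 mm of the two- or three-jar notch, lever under 0.03 rad; each jar upright (0.08 rad), still, in the row on the bed; plate at 0.022 to 0.050 and pressing, as does the row on the stop pad, each over 1 N (only the right notch allows it) (all of step 1 and all of step 2 and all of step 3 and linear speed of each of jar_a, jar_b, jar_c below 0.02 m/s and value of joint plate between 0.022 and 0.05 m and contact force between each of plate, stop_pad and anything else above 1 N); the robot touches nothing.
It fails at once if the wipe bottle is moved more than 30 mm (distance of alcohol_bottle from where it was at the start of the episode above 0.03 m).
Of jar_a, jar_b, jar_c only 2 to 3 are there at a start; the rules pass over those that are not, and their reading is None.
At some moment in a run one of tape_roll may be knocked a few centimetres aside while the robot is not near it.
Once in a run the grip may slacken for a moment while it holds something.
It also fails if it takes over 210 s, if anything falls off the work surface, if the arm or the gripper's body presses on something with over 40 N, if the wrist force passes 120 N, or if a joint passes its speed limit or range.

ROBOT

A 7-joint arm with a two-finger parallel gripper is mounted at the origin on the work surface; the furniture and walls round the work are solid. World frame = base frame: x ahead of the robot, y to its left, z up, the work surface at z = 0. Lengths are in m, angles in rad, forces in N, time in s.
With the tool pointing down it reaches from about 0.425 to 1.025 m from the base axis. Payload 3.6 kg.
Tool frame: the origin (TCP) lies midway between the tips of the shut fingers; the grasp point (between the pads) lies 19 mm behind it (manip.grip_depth is the z of the grasp point in the tool frame, in m); z points along the fingers, y is the line along which they close (so a half turn about z gives the same grasp; the last joint's range is limited). The gripper opens to 85 mm and grips with 20 to 120 N. Pads are 22 mm wide; open, the fingers measure 114 mm over their backs; the gripper's body (76 mm by 85 mm) begins 54 mm behind the grasp point. The pads swing forward as they close: fully open they stand 13 mm farther back than shut.
Start: joints at [1.242, 0.591, 0.048, 1.609, -0.033, 0.943, -0.034], TCP at [0.169, -0.705, 0.231] pointing down, gripper open.
Joint ranges: [-2.69, 2.69], [-0.47, 2.24], [-1.27, 1.36], [0.19, 2.51], [-1.53, 4.68], [0.08, 2.07], [-3.09, 3.09]. Speed limits (rad/s): [2.57, 2.57, 3.14, 3.14, 3.14, 3.14, 3.14].

INTERFACE

Orientations are given as a unit quaternion [w, x, y, z].
In Python, from cell import manip, optics, job gives the robot as it stands. The module is installed in compiled form; this text tells all that it offers.
- The arm moves only by the tool arm_command, never from a script. Its argument "commands" is a list of rows, each a list of 3 entries, a list of its own where there are three numbers: the shift along the tool's x, y, z in units of 25 mm (1.0 is 25 mm), then the turn, a rotation vector about the tool's x, y, z in units of 5 degrees (1.0 is 5 degrees), then the closure, from 0 (fully open) to 1 (shut). In form: [[[x, y, z], [ax, ay, az], claw], ...]. A call has 1 to 10 rows; each row is the pose to reach, as a shift and turn from the pose commanded when the call began, along the tool's axes at that moment; what a row does not reach only later rows make up. A row lasts 1/8 s, in which the tool goes at most 62.5 mm and 10.7 degrees, less where a joint would pass 70% of its speed; a pose out of reach is approached as far as the arm can. A call with a gripper value outside its range is refused whole. The fingers move at their own pace and stop on an object; the grip force is fixed at half the most. Time passes only in rows, so rows that repeat a pose let the fingers close. It gives the time, the measured TCP pose, the force, the opening and the grip force at its end, in the units of the state.
- manip.get_state(): the state, without advancing time (a new reading comes with each control period).
- optics.grab_frame(name): name is "side" or "top"; returns a dict with "image" (384x512x3 uint8, red, green, blue), "fx", "fy", "cx", "cy" (pixels), "T" (4x4, takes a point from camera to world coordinates). Camera axes: x right, y down, z forward; pixel columns grow to the right and rows downward; lengths in m; the calibration is good to about 2 mm. A picture is of the moment at which its call begins. There is no depth.
- job.hand_in(): hands the job in; it is judged then, once.
The state is a dict: "time_s": time; "joint_pos": joint angles; "joint_vel": joint speeds; "effort": joint torques, N m; "eef_pos": TCP position; "orientation": TCP orientation; "force": force on the tool from outside, world axes, zero at the start; "wrist_torque": the same for the moment, N m; "gripper_width": finger opening in m; "grip_force": force on a finger pad.
Only numpy, scipy, OpenCV 4.12 (cv2) and the standard library are available. Lean on these libraries where they do the work, as an engineer would, in place of code of your own. Each camera call takes 0.05 s, during which the arm holds its last target. There are 200 camera calls.

## Working session

There is one attempt and no reset: what is moved stays moved. The work goes in short steps, Python scripts to look and compute and a tool call to move; the robot and the scene stay as the last step left them, time stands still between calls to the robot, and variables do not carry over. Pictures are saved under pics/ and viewed, at most 14 in all, crops included, and the job is handed in when it is done.

Besides the shell and the picture viewer there is one more tool, called after "Request:" as name(argument=value, ...) on one line, values as JSON. arm_command: Moves the arm, as the interface text tells. Its arguments: {"type":"object","properties":{"commands":{"type":"array"}},"required":["commands"]}

```bash
mkdir -p pics; cat > h.py <<'E'
import numpy as np, cv2
from cell import manip, optics, job
from scipy.spatial.transform import Rotation as R
def snap(n,f,crop=None,s=1):
    d=optics.grab_frame(n); im=d["image"][:,:,::-1]
    if crop: im=im[crop[1]:crop[3],crop[0]:crop[2]]
    if s!=1: im=cv2.resize(im,None,fx=s,fy=s,interpolation=cv2.INTER_CUBIC)
    cv2.imwrite("pics/"+f,im); return d
def px2w(d,u,v,z):
    T=np.array(d["T"]); r=T[:3,:3]@np.array([(u-d["cx"])/d["fx"],(v-d["cy"])/d["fy"],1]); o=T[:3,3]
    return o+r*(z-o[2])/r[2]
def w2px(d,p):
    T=np.array(d["T"]); c=T[:3,:3].T@(np.array(p)-T[:3,3]); return np.array([d["fx"]*c[0]/c[2]+d["cx"],d["fy"]*c[1]/c[2]+d["cy"]])
def Rt(): 
    q=manip.get_state()["orientation"]; return R.from_quat([q[1],q[2],q[3],q[0]])
E
python3 - <<'E'
from h import *
for n in("top","side"):
    d=snap(n,n+"0.png",s=1.5); print(n,d["fx"],d["fy"],d["cx"],d["cy"]); print(np.round(d["T"],4).tolist())
    np.save(n+"0.npy",d["image"])
s=manip.get_state(); print({k:np.round(v,3) for k,v in s.items()}, manip.grip_depth); print(Rt().as_matrix().round(3))
E
```

```text
top 468.923890024387 468.923890024387 262.84406330640985 194.68561857778403
[[-0.0159, -0.9828, 0.1838, 0.1436], [-0.9997, 0.0192, 0.0161, 0.0632], [-0.0194, -0.1835, -0.9828, 1.8951], [0.0, 0.0, 0.0, 1.0]]
side 412.1294751212332 412.1294751212332 251.85855231966605 190.87414711854248
[[-0.4642, -0.7886, 0.4033, -0.1623], [-0.8857, 0.4155, -0.207, 0.3914], [-0.0043, -0.4533, -0.8913, 1.4871], [0.0, 0.0, 0.0, 1.0]]
{'time_s': np.float64(0.1), 'joint_pos': array([ 1.243,  0.592,  0.048,  1.61 , -0.033,  0.943, -0.034]), 'joint_vel': array([-0.   , -0.002,  0.002, -0.002, -0.001, -0.001, -0.002]), 'effort': array([ 4.0000e-03, -5.5000e+01,  1.5530e+00, -1.9883e+01,  1.0000e-02,
        4.0000e-03, -0.0000e+00]), 'eef_pos': array([ 0.168, -0.704,  0.23 ]), 'orientation': array([-0.001,  0.993,  0.117, -0.   ]), 'force': array([-0.233,  0.624, -0.237]), 'wrist_torque': array([ 0.009, -0.01 ,  0.011]), 'grip_force': np.float64(0.0), 'gripper_width': np.float64(0.086)} -0.0187
[[ 0.973  0.233 -0.001]
 [ 0.233 -0.973  0.002]
 [-0.    -0.002 -1.   ]]
```

View pics/top0.png

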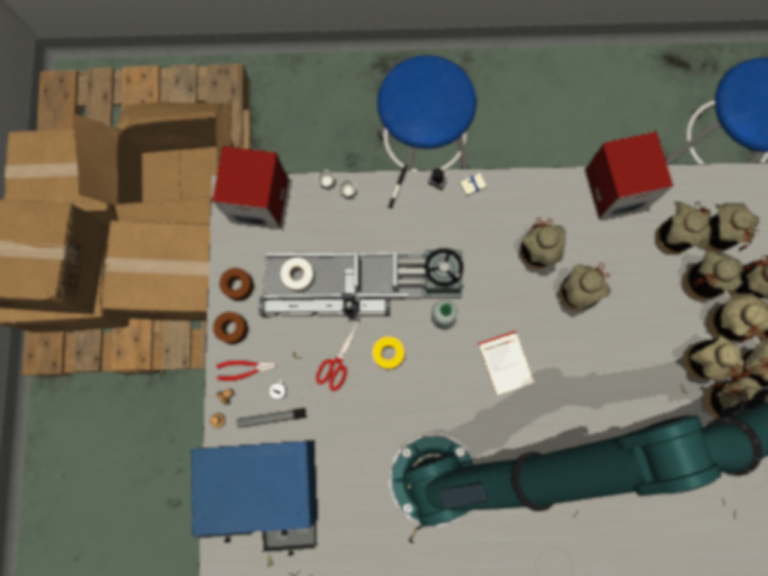

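View pics/side0.png

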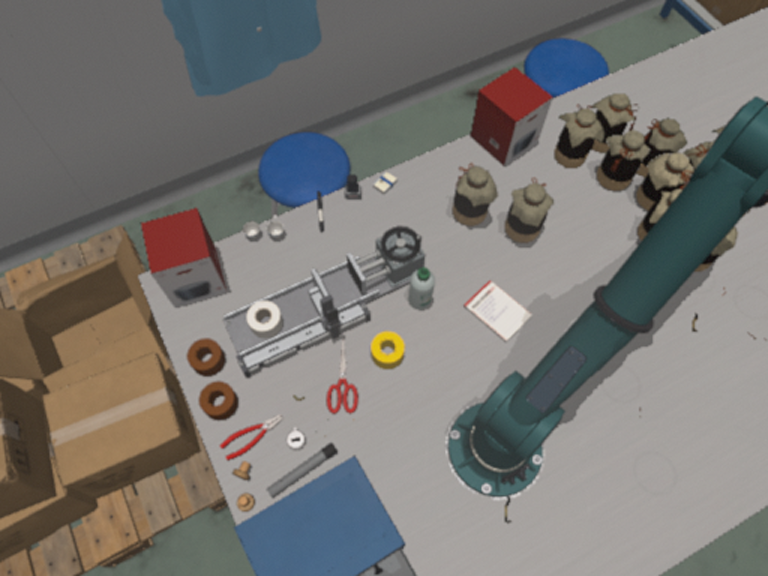

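The top view shows two jars right of the jig (top0 display at 545,243 and 585,287), with the white tape roll on the bed at (297,273). The stop is near (350,285) and the wheel at (444,266). I'll enlarge these areas.

```bash
python3 - <<'E'
import numpy as np,cv2
t=np.load("top0.npy")[:,:,::-1]; s=np.load("side0.npy")[:,:,::-1]
cv2.imwrite("pics/c1.png",cv2.resize(t[155:225,165:325],None,fx=5,fy=5,interpolation=cv2.INTER_CUBIC))
a=cv2.resize(s[140:260,140:300],None,fx=5,fy=5,interpolation=cv2.INTER_CUBIC)
cv2.imwrite("pics/c2.png",a)
cv2.imwrite("pics/c3.png",np.hstack([cv2.resize(t[135:215,335:415],None,fx=5,fy=5,interpolation=cv2.INTER_CUBIC),cv2.resize(s[100:180,295:375],None,fx=5,fy=5,interpolation=cv2.INTER_CUBIC)]))
E
```

```text
(no output)
```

View pics/c1.png

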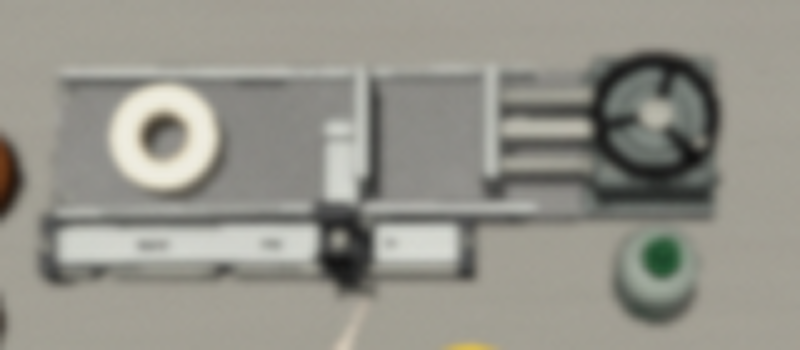

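View pics/c2.png

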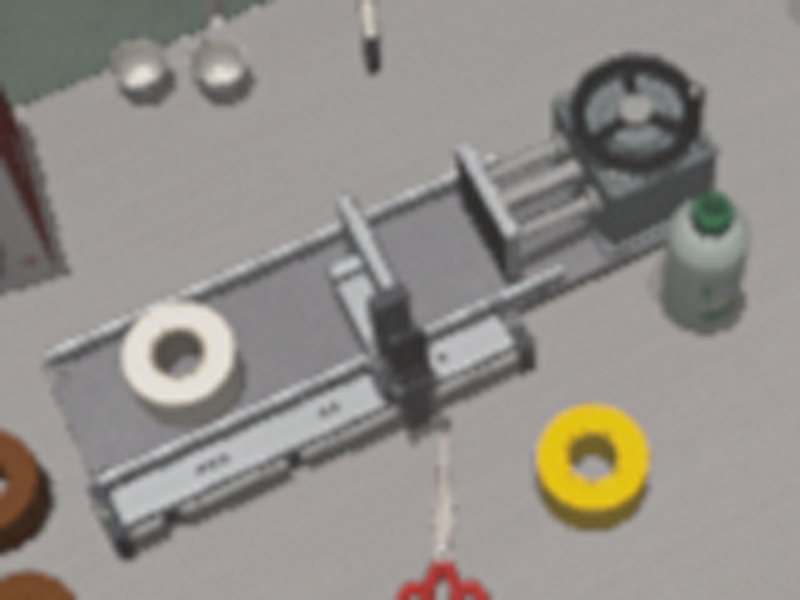

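View pics/c3.png

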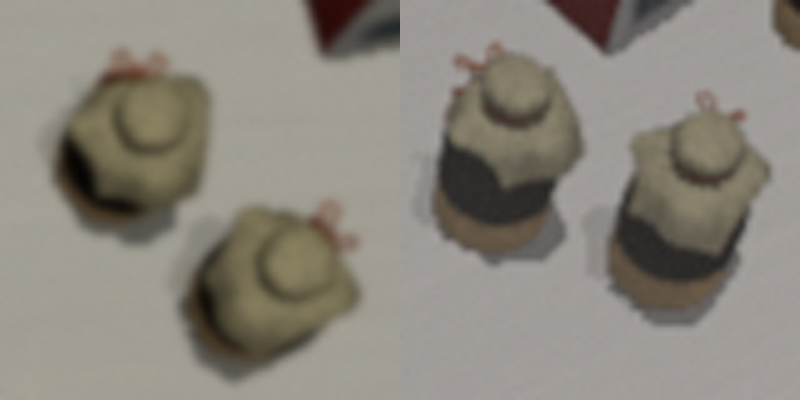

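```bash
cat >> h.py <<'E'
class C(dict): pass
cams={}
def cam(n):
    if n not in cams: cams[n]=optics.grab_frame(n)
    return cams[n]
def tri(ut,us):
    "top px, side px -> world point, residual m"
    L=[]
    for n,p in(("top",ut),("side",us)):
        d=cam(n);T=np.array(d["T"]);r=T[:3,:3]@np.array([(p[0]-d["cx"])/d["fx"],(p[1]-d["cy"])/d["fy"],1]);L.append((T[:3,3],r/np.linalg.norm(r)))
    A=sum(np.eye(3)-np.outer(r,r) for o,r in L);b=sum((np.eye(3)-np.outer(r,r))@o for o,r in L)
    P=np.linalg.solve(A,b);return P,[np.linalg.norm(np.cross(P-o,r)) for o,r in L]
def j2w(J,p): c,s=np.cos(J[2]),np.sin(J[2]); return np.array([J[0]+c*p[0]-s*p[1],J[1]+s*p[0]+c*p[1],p[2]])
E
python3 - <<'E'
from h import *
from scipy.optimize import least_squares
f=lambda x,y,ox,oy:((x+.5)/5-.5+ox,(y+.5)/5-.5+oy)
T1=lambda x,y:f(x,y,165,155); S2=lambda x,y:f(x,y,140,140)
obs=[("top",T1(656,116.5),(0,-.092,.125),(1,1)),("side",S2(636,112),(0,-.092,.125),(1,1)),
("top",T1(43,250),(-.092,.4,.03),(1,0)),("top",T1(473,250),(-.092,.05,.03),(1,0)),
("top",T1(57,140),(0,.395,.018),(1,0)),
("top",T1(60,75),(.058,.39,.04),(0,1)),("top",T1(360,71),(.058,.15,.04),(0,1)),("top",T1(60,212),(-.058,.39,.04),(0,1)),("top",T1(535,208),(-.058,.005,.04),(0,1))]
fun=lambda J:np.concatenate([(w2px(cam(n),j2w(J,p))-np.array(u))*w for n,u,p,w in obs])
r=least_squares(fun,[.65,0,0],loss="soft_l1");J=r.x;print(J,fun(J).round(2));np.save("J.npy",J)
J=r.x
inv=lambda P:np.array([np.cos(J[2])*(P[0]-J[0])+np.sin(J[2])*(P[1]-J[1]),-np.sin(J[2])*(P[0]-J[0])+np.cos(J[2])*(P[1]-J[1]),P[2]])
P=px2w(cam("top"),*T1(164,137),.05+.018);print("tape top",P,inv(P)); P=px2w(cam("side"),*S2(180,352),.068);print("side",P,inv(P))
for a,b in(((154,113),(116,82)),((298,253),(308,138))):
    ut=f(*a,335,135);us=f(*b,295,100);print("jar",tri(ut,us),px2w(cam("top"),*ut,.18),px2w(cam("side"),*us,.18))
p,e=tri(T1(700,143),S2(697,92));print("crank",p,e,inv(p))
for n,S,b in(("top",(655,257),.175),("side",(712,208),.175)):
    u=T1(*S) if n=="top" else S2(*S);print("bottle",px2w(cam(n),*u,b))
for n,off,fn in(("top",(165,155),"c1"),("side",(140,140),"c2")):
    im=cv2.imread(f"pics/{fn}.png");pr=lambda p:tuple(int(q) for q in (w2px(cam(n),j2w(J,p))-off+.5)*5)
    def box(x0,x1,y0,y1,z,c):
        q=[(x0,y0,z),(x1,y0,z),(x1,y1,z),(x0,y1,z)]
        cv2.polylines(im,[np.array([pr(k) for k in q])],True,c,1)
    box(-.062,.062,-.145,.395,.018,(0,0,255));box(-.118,-.066,.05,.4,.04,(0,255,0));box(-.045,.045,.13,.175,.106,(255,0,0));box(-.113,-.076,.1385,.1665,.175,(0,255,255))
    cv2.polylines(im,[np.array([pr((.052*np.cos(a),-.092+.052*np.sin(a),.128)) for a in np.linspace(0,6.28,40)])],True,(0,0,255),1)
    cv2.imwrite(f"pics/{n}_ov.png",im[:,:800])
a=cv2.imread("pics/top_ov.png");b=cv2.imread("pics/side_ov.png");m=np.vstack([a,b]);cv2.imwrite("pics/ov.png",cv2.resize(m,None,fx=.63,fy=.63))
E
```

```text
[ 0.53990877  0.05663332 -0.01354936] [-0.17 -0.12  0.28 -0.41 -0.18  0.    0.34  0.   -0.42  0.   -0.   -0.37
 -0.    0.03 -0.    0.2  -0.    0.45]
tape top [0.54203721 0.3539157  0.068     ] [-0.00189962  0.29728393  0.068     ]
side [0.54228416 0.35431761 0.068     ] [-0.00165813  0.29768915  0.068     ]
jar (array([ 0.60254665, -0.29701611,  0.17454407]), [np.float64(0.0010944618718785187), np.float64(0.0010944618718785571)]) [ 0.60031305 -0.2966395   0.18      ] [ 0.60015823 -0.29340257  0.18      ]
jar (array([ 0.49153353, -0.40081529,  0.17029346]), [np.float64(0.0015731621986434805), np.float64(0.0015731621986435538)]) [ 0.49074297 -0.39716164  0.18      ] [ 0.48556013 -0.39602883  0.18      ]
crank [ 0.50551617 -0.06568626  0.17623229] [np.float64(0.0003779058897000536), np.float64(0.0003779058896999438)] [-0.03273214 -0.12277433  0.17623229]
bottle [ 0.42028625 -0.02938271  0.175     ]
bottle [ 0.41534932 -0.02787312  0.175     ]
```

View pics/ov.png

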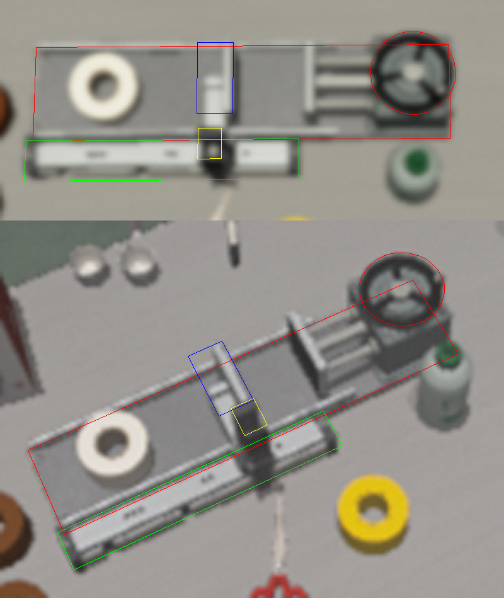

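```bash
python3 - <<'E'
from h import *
J=np.load("J.npy")
f=lambda x,y,ox,oy:((x+.5)/5-.5+ox,(y+.5)/5-.5+oy)
w2j=lambda P:(R.from_euler("z",-J[2]).as_matrix()@(np.array(P)-[J[0],J[1],0])).round(4)
print("plate face",w2j(px2w(cam("top"),*f(485,100,165,155),.106)),"pad face",w2j(px2w(cam("top"),*f(371,100,165,155),.106)))
for u,v in((348,190),(327,180),(252,225),(390,205),(437,180)): print("obj",px2w(cam("top"),u/1.5,v/1.5,.0).round(3))
ims=[]
for n,off in(("top",(335,135)),("side",(295,100))):
    im=cv2.resize(cam(n)["image"][off[1]:off[1]+80,off[0]:off[0]+80,::-1],None,fx=5,fy=5,interpolation=cv2.INTER_CUBIC)
    for c in((.601,-.296),(.490,-.3985)):
        for r,z,col in((.05,0,(0,0,255)),(.0285,.178,(0,255,0)),(.0285,.148,(255,0,0))):
            q=[(w2px(cam(n),(c[0]+r*np.cos(a),c[1]+r*np.sin(a),z))-off+.5)*5 for a in np.linspace(0,6.28,40)]
            cv2.polylines(im,[np.array(q).astype(int)],True,col,1)
    ims.append(im)
cv2.imwrite("pics/jars.png",np.hstack(ims))
E
```

```text
plate face [0.0179 0.0398 0.106 ] pad face [0.0185 0.1292 0.106 ]
obj [0.793 0.22  0.   ]
obj [0.824 0.28  0.   ]
obj [0.697 0.49  0.   ]
obj [0.747 0.102 0.   ]
obj [ 0.817 -0.031  0.   ]
```

View pics/jars.png

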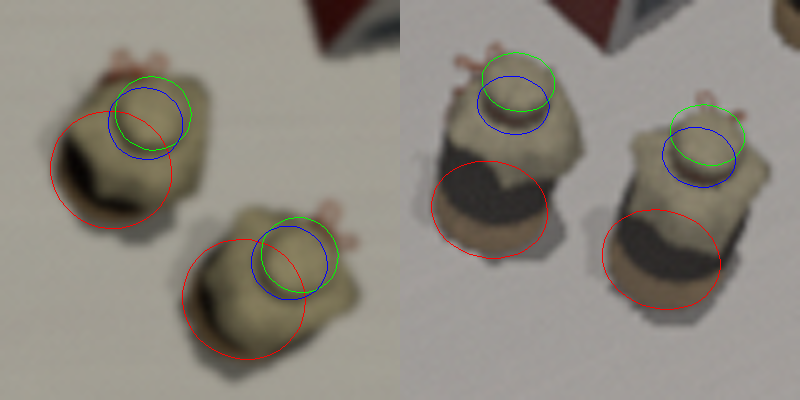

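The overlay agrees with both jars to about 2 mm, and the plate is at about 0.040. Next is the tape roll.

```bash
cat >> h.py <<'E'
J=np.load("J.npy")
def w2j(P): return (R.from_euler("z",-J[2]).as_matrix()@(np.array(P)-[J[0],J[1],0])).round(4)
def plan(tgts,yaw=0,jig=True):
    "tgts list of TCP points; tool x at yaw deg from jig x, pointing down"
    s=manip.get_state(); R0=Rt(); p0=np.array(s["eef_pos"])
    Rg=R.from_euler("z",J[2]+np.radians(yaw))*R.from_euler("x",np.pi)
    rv=(R0.inv()*Rg).as_rotvec(degrees=True)/5
    print("at",p0.round(4),"jig",w2j(p0),"w",round(float(s["gripper_width"]),4),"gf",round(float(s["grip_force"]),1),"F",np.round(s["force"],1),"t",round(float(s["time_s"]),2))
    for t in tgts:
        w=j2w(J,t) if jig else np.array(t); print(t,"->",(R0.inv().apply(w-p0)/.025).round(2).tolist(),rv.round(2).tolist(), "yaw",yaw)
E
python3 - <<'E'
from h import *
plan([(.58,-.2,.3)],0,False)
plan([(-.0018,.329,.15),(-.0018,.329,.029)],0)
E
```

```text
at [ 0.1686 -0.7048  0.2309] jig [-0.361  -0.7664  0.2309] w 0.0851 gf 0.0 F [ 0.3  1.1 -0.7] t 0.3
(0.58, -0.2, 0.3) -> [20.7, -15.81, -2.75] [-0.01, 0.0, 2.85] yaw 0
at [ 0.1686 -0.7048  0.2309] jig [-0.361  -0.7664  0.2309] w 0.0851 gf 0.0 F [ 0.3  1.1 -0.7] t 0.3
(-0.0018, 0.329, 0.15) -> [24.7, -38.94, 3.26] [-0.01, 0.0, 2.85] yaw 0
(-0.0018, 0.329, 0.029) -> [24.7, -38.93, 8.1] [-0.01, 0.0, 2.85] yaw 0
```

Request:
arm_command(commands=[[[1,-0.5,-2.5],[0,0,0.5],0],[[3,-2,-2.75],[0,0,1],0],[[20.7,-15.8,-2.75],[0,0,2.85],0],[[20.7,-15.8,-2.75],[0,0,2.85],0],[[20.7,-15.8,-2.75],[0,0,2.85],0],[[20.7,-15.8,-2.75],[0,0,2.85],0],[[20.7,-15.8,-2.75],[0,0,2.85],0],[[20.7,-15.8,-2.75],[0,0,2.85],0],[[20.7,-15.8,-2.75],[0,0,2.85],0],[[20.7,-15.8,-2.75],[0,0,2.85],0]])

```text
time_s: 1.55
eef_pos: [0.5409, -0.2494, 0.3002]
orientation: [0.0, 1.0, -0.007, 0.0]
force: [0.8, -0.4, -0.2]
gripper_width: 0.085
grip_force: 0.0
```

```bash
python3 - <<'E'
from h import *
plan([(-.0018,.329,.25),(-.0018,.329,.15)],0)
E
```

```text
at [ 0.5409 -0.2494  0.3002] jig [ 0.0051 -0.306   0.3002] w 0.085 gf 0.0 F [ 0.8 -0.4 -0.2] t 1.55
(-0.0018, 0.329, 0.25) -> [-0.29, -25.4, 2.0] [0.0, -0.01, -0.01] yaw 0
(-0.0018, 0.329, 0.15) -> [-0.29, -25.4, 6.0] [0.0, -0.01, -0.01] yaw 0
```

Request:
arm_command(commands=[[[0,0,0],[0,0,0],0.4],[[0,0,0],[0,0,0],0.42]])

```text
time_s: 1.8
eef_pos: [0.5395, -0.2511, 0.2999]
orientation: [0.0, 1.0, -0.007, -0.0]
force: [-0.4, -1.3, -0.1]
gripper_width: 0.0518
grip_force: 0.0
```

```bash
python3 - <<'E'
from h import *
plan([(-.0018,.329,.25),(-.0018,.329,.15)],0)
E
```

```text
at [ 0.5395 -0.2511  0.2999] jig [ 0.0038 -0.3077  0.2999] w 0.0518 gf 0.0 F [-0.4 -1.3 -0.1] t 1.8
(-0.0018, 0.329, 0.25) -> [-0.22, -25.47, 1.98] [0.01, 0.01, 0.0] yaw 0
(-0.0018, 0.329, 0.15) -> [-0.21, -25.47, 5.98] [0.01, 0.01, 0.0] yaw 0
```

Request:
arm_command(commands=[[[-0.2,-25.5,2],[0,0,0],0.42],[[-0.2,-25.5,2],[0,0,0],0.42],[[-0.2,-25.5,2],[0,0,0],0.42],[[-0.2,-25.5,2],[0,0,0],0.42],[[-0.2,-25.5,2],[0,0,0],0.42],[[-0.2,-25.5,2],[0,0,0],0.42],[[-0.2,-25.5,2],[0,0,0],0.42],[[-0.2,-25.5,2],[0,0,0],0.42],[[-0.2,-25.5,2],[0,0,0],0.42],[[-0.2,-25.5,2],[0,0,0],0.42]])

```text
time_s: 3.05
eef_pos: [0.5452, 0.371, 0.251]
orientation: [0.001, 1.0, -0.009, 0.001]
force: [1.4, -1.0, -0.7]
gripper_width: 0.0496
grip_force: 0.0
```

Request:
arm_command(commands=[[[0,0,0],[0,0,0],0.42]])

```text
time_s: 3.18
eef_pos: [0.5423, 0.3774, 0.2506]
orientation: [-0.002, 1.0, -0.004, -0.0]
force: [-0.1, -1.0, -0.8]
gripper_width: 0.0495
grip_force: 0.0
```

```bash
python3 - <<'E'
from h import *
d=snap("side","a1.png",crop=(130,130,290,250),s=5)
plan([(-.0018,.329,.15),(-.0018,.329,.029)],0)
E
```

```text
at [0.5435 0.3731 0.2506] jig [-0.0007  0.3165  0.2506] w 0.0495 gf 0.0 F [ 0.  -1.5 -0.6] t 3.23
(-0.0018, 0.329, 0.15) -> [-0.04, -0.5, 4.02] [0.0, 0.01, 0.02] yaw 0
(-0.0018, 0.329, 0.029) -> [-0.04, -0.5, 8.86] [0.0, 0.01, 0.02] yaw 0
```

View pics/a1.png

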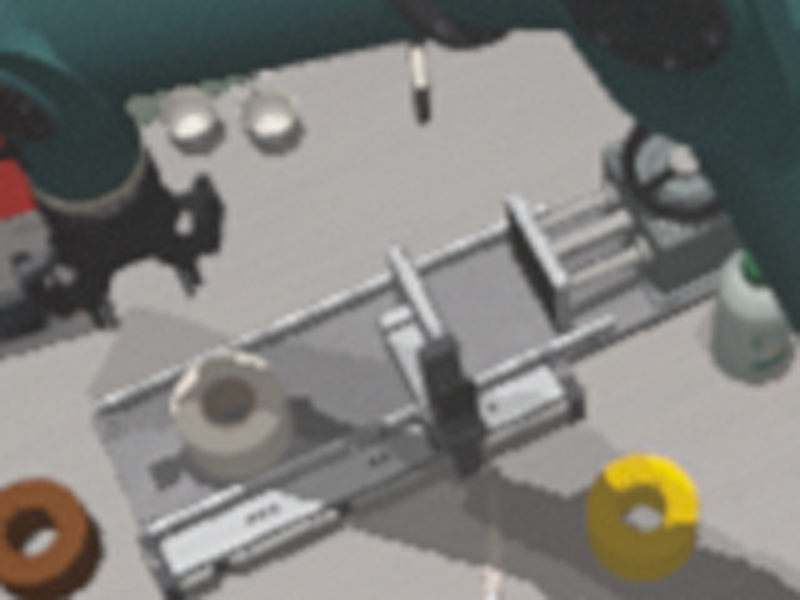

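The picture shows the tape roll unmoved at crop (230,400), with the gripper above its left wall. Descending.

Request:
arm_command(commands=[[[0,-0.5,2],[0,0,0],0.42],[[0,-0.5,4],[0,0,0],0.42],[[0,-0.5,4],[0,0,0],0.42],[[0,-0.5,4],[0,0,0],0.42],[[0,-0.5,4],[0,0,0],0.42]])

```text
time_s: 3.85
eef_pos: [0.5457, 0.3848, 0.1539]
orientation: [-0.001, 1.0, -0.008, 0.002]
force: [0.4, -0.7, 0.7]
gripper_width: 0.0492
grip_force: 0.0
```

```bash
python3 - <<'E'
from h import *
plan([(-.0018,.329,.15),(-.0018,.329,.031)],0)
E
```

```text
at [0.5457 0.3848 0.1539] jig [0.0014 0.3282 0.1539] w 0.0492 gf 0.0 F [ 0.4 -0.7  0.7] t 3.85
(-0.0018, 0.329, 0.15) -> [-0.13, -0.03, 0.15] [-0.03, -0.04, -0.02] yaw 0
(-0.0018, 0.329, 0.031) -> [-0.15, -0.02, 4.91] [-0.03, -0.04, -0.02] yaw 0
```

Request:
arm_command(commands=[[[-0.1,0,2],[0,0,0],0.42],[[-0.1,0,4],[0,0,0],0.42],[[-0.1,0,4.8],[0,0,0],0.42],[[-0.1,0,4.9],[0,0,0],0.42],[[-0.1,0,4.9],[0,0,0],1],[[-0.1,0,4.9],[0,0,0],1],[[-0.1,0,4.9],[0,0,0],1],[[-0.1,0,4.9],[0,0,0],1],[[-0.1,0,4.9],[0,0,0],1]])

```text
time_s: 4.97
eef_pos: [0.5428, 0.3862, 0.0309]
orientation: [-0.001, 1.0, -0.007, 0.002]
force: [0.0, 0.4, 7.3]
gripper_width: 0.0219
grip_force: 60.1
```

Request:
arm_command(commands=[[[0,0,-1],[0,0,0],1],[[0,0,-3],[0,0,0],1],[[0,0,-5],[0,0,0],1],[[0,0,-5],[0,0,0],1],[[0,0,-5],[0,0,0],1]])

```text
time_s: 5.6
eef_pos: [0.5408, 0.384, 0.1534]
orientation: [0.0, 1.0, -0.007, -0.0]
force: [-0.3, 0.1, -2.7]
gripper_width: 0.0223
grip_force: 59.8
```

```bash
python3 - <<'E'
from h import *
plan([(.18,.18,.15),(.18,.18,.04),(.18,.18,.013)],0)
E
```

```text
at [0.5408 0.384  0.1534] jig [-0.0036  0.3274  0.1534] w 0.0223 gf 59.8 F [-0.3  0.1 -2.7] t 5.6
(0.18, 0.18, 0.15) -> [7.35, 5.89, 0.14] [0.01, 0.01, -0.01] yaw 0
(0.18, 0.18, 0.04) -> [7.35, 5.89, 4.54] [0.01, 0.01, -0.01] yaw 0
(0.18, 0.18, 0.013) -> [7.35, 5.89, 5.62] [0.01, 0.01, -0.01] yaw 0
```

Request:
arm_command(commands=[[[2.4,1,0],[0,0,0],1],[[4.5,3,0],[0,0,0],1],[[7,5,0],[0,0,0],1],[[7,5.9,0],[0,0,0],1],[[7,5.9,1.5],[0,0,0],1],[[7,5.9,3],[0,0,0],1],[[7,5.9,4.5],[0,0,0],1],[[7,5.9,4.5],[0,0,0],1],[[7,5.9,4.5],[0,0,0],1]])

```text
time_s: 6.72
eef_pos: [0.7142, 0.2348, 0.041]
orientation: [0.0, 1.0, -0.007, -0.0]
force: [0.0, -1.1, -0.3]
gripper_width: 0.0221
grip_force: 59.9
```

```bash
python3 - <<'E'
from h import *
plan([(.17,.18,.013)],0)
E
```

```text
at [0.7142 0.2348 0.041 ] jig [0.1719 0.1805 0.041 ] w 0.0221 gf 59.9 F [ 0.  -1.1 -0.3] t 6.72
(0.17, 0.18, 0.013) -> [-0.08, 0.02, 1.12] [0.0, 0.0, -0.0] yaw 0
```

Request:
arm_command(commands=[[[0,0,0.6],[0,0,0],1],[[0,0,0.9],[0,0,0],1],[[0,0,1.1],[0,0,0],1],[[0,0,1.1],[0,0,0],1],[[0,0,1.1],[0,0,0],1]])

```text
time_s: 7.35
eef_pos: [0.7143, 0.2348, 0.0138]
orientation: [-0.0, 1.0, -0.007, 0.0]
force: [1.2, -0.2, -1.1]
gripper_width: 0.0218
grip_force: 59.8
```

Request:
arm_command(commands=[[[0,0,0],[0,0,0],0.42],[[0,0,0],[0,0,0],0.42],[[0,0,0],[0,0,0],0.42],[[0,0,-2],[0,0,0],0.42],[[0,0,-4],[0,0,0],0.42],[[0,0,-6],[0,0,0],0.42],[[0,0,-8],[0,0,0],0],[[0,0,-9],[0,0,0],0],[[0,0,-9],[0,0,0],0]])

```text
time_s: 8.48
eef_pos: [0.7157, 0.2354, 0.2418]
orientation: [-0.001, 1.0, -0.007, 0.003]
force: [-0.1, -0.1, 0.1]
gripper_width: 0.0852
grip_force: 0.0
```

```bash
python3 - <<'E'
from h import *
print(manip.get_state()["joint_pos"])
for y in(90,-90): plan([(-.092,.1525,.25),(-.092,.1525,.131)],y)
E
```

```text
[-0.26859545  0.62190953 -0.17711218  1.52400632  0.12254684  1.00061021
 -2.06360359]
at [0.7157 0.2354 0.2418] jig [0.1734 0.1812 0.2418] w 0.0852 gf 0.0 F [-0.1 -0.1  0.1] t 8.47
(-0.092, 0.1525, 0.25) -> [-10.61, 1.15, -0.39] [0.03, -0.07, -18.0] yaw 90
(-0.092, 0.1525, 0.131) -> [-10.64, 1.16, 4.37] [0.03, -0.07, -18.0] yaw 90
at [0.7157 0.2354 0.2418] jig [0.1734 0.1812 0.2418] w 0.0852 gf 0.0 F [-0.1 -0.1  0.1] t 8.47
(-0.092, 0.1525, 0.25) -> [-10.61, 1.15, -0.39] [-0.07, -0.03, 18.0] yaw -90
(-0.092, 0.1525, 0.131) -> [-10.64, 1.16, 4.37] [-0.07, -0.03, 18.0] yaw -90
```

Request:
arm_command(commands=[[[-2,0.2,-0.4],[0,0,-2],0],[[-4,0.4,-0.4],[0,0,-4],0],[[-6,0.6,-0.4],[0,0,-6],0],[[-8,0.8,-0.4],[0,0,-8],0],[[-9.5,1,-0.4],[0,0,-10],0],[[-10.6,1.15,-0.4],[0,0,-12],0],[[-10.6,1.15,-0.4],[0,0,-14],0],[[-10.6,1.15,-0.4],[0,0,-16],0],[[-10.6,1.15,-0.4],[0,0,-18],0],[[-10.6,1.15,-0.4],[0,0,-18],0]])

```text
time_s: 9.72
eef_pos: [0.4479, 0.209, 0.2472]
orientation: [-0.001, 0.713, 0.701, -0.001]
force: [-0.4, 0.2, 0.8]
gripper_width: 0.0856
grip_force: 0.0
```

Request:
arm_command(commands=[[[0,0,0],[0,0,0],0],[[0,0,0],[0,0,0],0]])

```text
time_s: 9.98
eef_pos: [0.4486, 0.2096, 0.2483]
orientation: [-0.0, 0.712, 0.702, -0.0]
force: [-0.0, 0.4, -0.0]
gripper_width: 0.0852
grip_force: 0.0
```

```bash
python3 - <<'E'
from h import *
plan([(-.092,.1525,.19),(-.092,.1525,.131)],90)
d=snap("side","a2.png",crop=(140,120,300,240),s=5)
e=optics.grab_frame("top"); np.save("t2.npy",e["image"])
print([ (w2px(c,j2w(J,(-.076,.1525,.178)))).round(1) for c in(d,e)])
E
```

```text
at [0.4486 0.2096 0.2483] jig [-0.0934  0.1517  0.2483] w 0.0852 gf 0.0 F [-0.   0.4 -0. ] t 9.97
(-0.092, 0.1525, 0.19) -> [0.03, 0.06, 2.33] [-0.01, 0.0, -0.02] yaw 90
(-0.092, 0.1525, 0.131) -> [0.03, 0.06, 4.69] [-0.01, 0.0, -0.02] yaw 90
[array([216.4, 197.3]), array([231., 195.])]
```

View pics/a2.png

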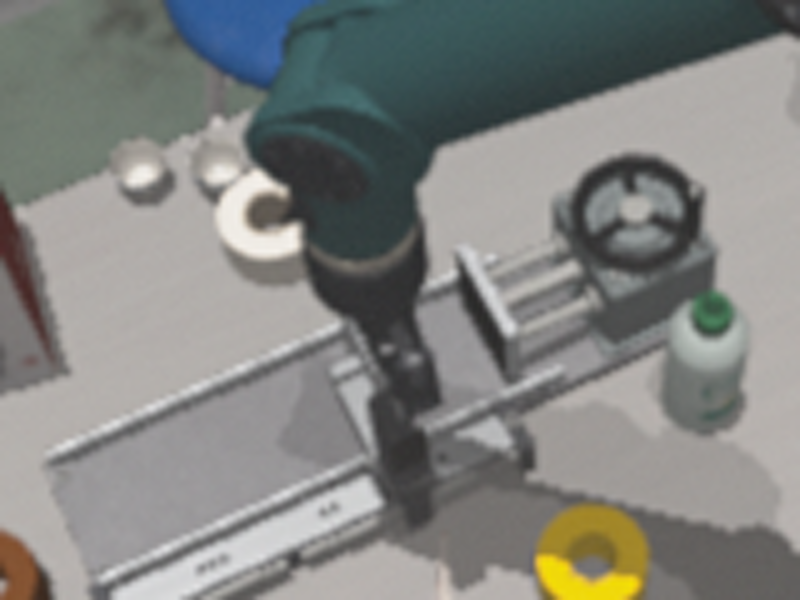

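The tape lies flat beyond the jig near crop (265,215). The post top is at (390,400), as predicted, so I'll descend and pinch.

Request:
arm_command(commands=[[[0,0,1.5],[0,0,0],0],[[0,0,3],[0,0,0],0],[[0,0,4],[0,0,0],0],[[0,0.05,4.65],[0,0,0],0],[[0,0.05,4.65],[0,0,0],0],[[0,0.05,4.65],[0,0,0],1],[[0,0.05,4.65],[0,0,0],1],[[0,0.05,4.65],[0,0,0],1],[[0,0.05,4.65],[0,0,0],1],[[0,0.05,4.65],[0,0,0],1]])

```text
time_s: 11.32
eef_pos: [0.4508, 0.2099, 0.1335]
orientation: [0.0, 0.712, 0.702, 0.0]
force: [1.8, -0.2, 6.3]
gripper_width: 0.0311
grip_force: 61.5
```

```bash
python3 - <<'E'
from h import *
plan([(-.092,.2525,.131)],90)
E
```

```text
at [0.4508 0.2099 0.1335] jig [-0.0911  0.1521  0.1335] w 0.0311 gf 61.5 F [ 1.8 -0.2  6.3] t 11.32
(-0.092, 0.2525, 0.131) -> [4.02, -0.04, 0.1] [0.01, -0.0, -0.02] yaw 90
```

Request:
arm_command(commands=[[[0.6,0,0],[0,0,0],1],[[1.4,0,0],[0,0,0],1],[[2.2,0,0],[0,0,0],1],[[3,0,0],[0,0,0],1],[[3.6,0,0],[0,0,0],1],[[4,0,0],[0,0,0],1],[[4,0,0],[0,0,0],1],[[4,0,0],[0,0,0],1]])

```text
time_s: 12.32
eef_pos: [0.452, 0.3113, 0.1335]
orientation: [-0.001, 0.712, 0.702, 0.001]
force: [1.2, 2.1, 6.1]
gripper_width: 0.0313
grip_force: 61.7
```

```bash
python3 - <<'E'
from h import *
plan([(-.092,.2525,.131)],90)
E
```

```text
at [0.452  0.3113 0.1335] jig [-0.0914  0.2534  0.1335] w 0.0313 gf 61.7 F [1.2 2.1 6.1] t 12.32
(-0.092, 0.2525, 0.131) -> [-0.04, -0.03, 0.1] [0.01, -0.03, -0.01] yaw 90
```

Request:
arm_command(commands=[[[-0.05,0,0],[0,0,0],1],[[-0.05,0,0],[0,0,0],1],[[-0.05,0,0],[0,0,0],0],[[-0.05,0,0],[0,0,0],0],[[-0.05,0,0],[0,0,0],0],[[-0.05,0,-2],[0,0,0],0],[[-0.05,0,-4],[0,0,0],0],[[-0.05,0,-5],[0,0,0],0],[[-0.05,0,-5],[0,0,0],0]])

```text
time_s: 13.45
eef_pos: [0.453, 0.3091, 0.2595]
orientation: [0.001, 0.712, 0.702, 0.003]
force: [0.1, -0.7, 0.0]
gripper_width: 0.0855
grip_force: 0.0
```

```bash
python3 - <<'E'
from h import *
cr=j2w(J,(-.0327,-.0920-.0308,0)); print("crank",cr)
plan([(-.0327,-.1228,.25),(-.0327,-.1228,.141)],0)
E
```

```text
crank [ 0.50554796 -0.06571236  0.        ]
at [0.453  0.3091 0.2595] jig [-0.0903  0.2513  0.2595] w 0.0855 gf 0.0 F [ 0.1 -0.7  0. ] t 13.45
(-0.0327, -0.1228, 0.25) -> [-14.96, 2.32, 0.35] [0.02, -0.07, 17.99] yaw 0
(-0.0327, -0.1228, 0.141) -> [-14.97, 2.3, 4.71] [0.02, -0.07, 17.99] yaw 0
```

Request:
arm_command(commands=[[[-1.6,0.3,0.2],[0,0,2],0],[[-3.3,0.6,0.2],[0,0,4],0],[[-5,0.9,0.2],[0,0,6],0],[[-7,1.2,0.2],[0,0,8],0],[[-9,1.5,0.2],[0,0,10],0],[[-11,1.8,0.2],[0,0,12],0],[[-13,2.1,0.2],[0,0,14],0],[[-15,2.3,0.2],[0,0,16],0],[[-15,2.3,0.2],[0,0,18],0],[[-15,2.3,0.2],[0,0,18],0]])

```text
time_s: 14.7
eef_pos: [0.5028, -0.0682, 0.251]
orientation: [0.0, 1.0, -0.007, -0.001]
force: [-0.8, 0.3, -0.8]
gripper_width: 0.0852
grip_force: 0.0
```

Request:
arm_command(commands=[[[0,0,0],[0,0,0],0],[[0,0,0],[0,0,0],0]])

```text
time_s: 14.95
eef_pos: [0.5035, -0.0665, 0.252]
orientation: [-0.0, 1.0, -0.005, -0.0]
force: [-0.7, -0.5, -1.1]
gripper_width: 0.0856
grip_force: 0.0
```

```bash
python3 - <<'E'
from h import *
plan([(-.0327,-.1228,.141)],0)
d=optics.grab_frame("side");e=optics.grab_frame("top")
a=cv2.resize(d["image"][160:240,130:230,::-1],None,fx=5,fy=5,interpolation=cv2.INTER_CUBIC)
b=cv2.resize(e["image"][140:220,200:260,::-1],None,fx=5,fy=5,interpolation=cv2.INTER_CUBIC)
cv2.imwrite("pics/a3.png",np.hstack([a,b]))
print((w2px(e,j2w(J,(.04,.23,.106)))-[200,140]+.5)*5)
E
```

```text
at [ 0.5035 -0.0665  0.252 ] jig [-0.0347 -0.1236  0.252 ] w 0.0856 gf 0.0 F [-0.7 -0.5 -1.1] t 14.95
(-0.0327, -0.1228, 0.141) -> [0.08, -0.03, 4.44] [-0.0, 0.01, 0.03] yaw 0
[ 68.53946186 149.657429  ]
```

View pics/a3.png

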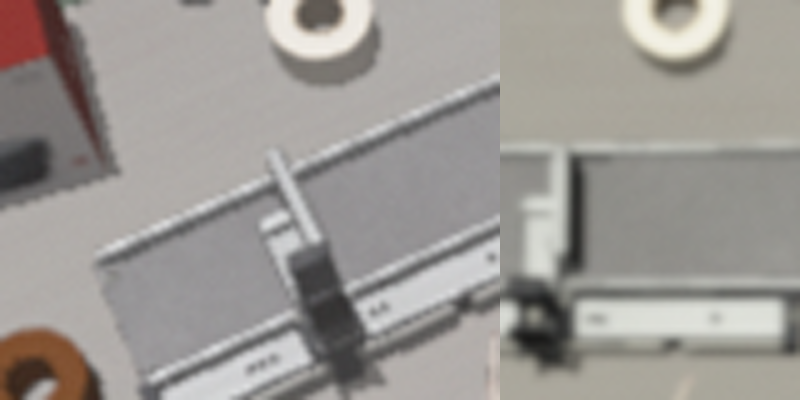

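Pad face sits at top-crop x≈571 against 568 predicted for 0.230, so the stop is in the two-jar notch. I'll push-test the latch later. Gripping the crank next.

Request:
arm_command(commands=[[[0.06,0,1.5],[0,0,0],0],[[0.06,0,3],[0,0,0],0],[[0.06,0,4.4],[0,0,0],0],[[0.06,0,4.4],[0,0,0],0],[[0.06,0,4.4],[0,0,0],1],[[0.06,0,4.4],[0,0,0],1],[[0.06,0,4.4],[0,0,0],1],[[0.06,0,4.4],[0,0,0],1],[[0.06,0,4.4],[0,0,0],1],[[0.06,0,4.4],[0,0,0],1]])

```text
time_s: 16.3
eef_pos: [0.5061, -0.0668, 0.1434]
orientation: [-0.0, 1.0, -0.007, 0.001]
force: [-0.3, 1.1, 5.7]
gripper_width: 0.0144
grip_force: 58.3
```

```bash
python3 - <<'E'
from h import *
plan([(-.0327,-.1228,.141)],0)
p=w2j(manip.get_state()["eef_pos"])[:2]-[0,-.092]; print(p,np.hypot(*p),np.degrees(np.arctan2(p[1],p[0])))
t0=np.radians(-136.7)
for b in(0,10):
    o=t0+b*np.radians(18)
    print([[round(1.8*(np.cos(o+np.radians(18*k))-np.cos(o)),2),round(-1.8*(np.sin(o+np.radians(18*k))-np.sin(o)),2)] for k in range(1,11)])
E
```

```text
at [ 0.5061 -0.0668  0.1434] jig [-0.0321 -0.1239  0.1434] w 0.0144 gf 58.3 F [-0.3  1.1  5.7] t 16.3
(-0.0327, -0.1228, 0.141) -> [-0.02, -0.04, 0.1] [-0.0, -0.02, 0.0] yaw 0
[-0.0321 -0.0319] 0.04525505496626868 -135.17904872813898
[[np.float64(0.45), np.float64(0.34)], [np.float64(0.98), np.float64(0.53)], [np.float64(1.54), np.float64(0.55)], [np.float64(2.08), np.float64(0.39)], [np.float64(2.54), np.float64(0.08)], [np.float64(2.89), np.float64(-0.37)], [np.float64(3.08), np.float64(-0.9)], [np.float64(3.1), np.float64(-1.46)], [np.float64(2.94), np.float64(-2.0)], [np.float64(2.62), np.float64(-2.47)]]
[[np.float64(-0.45), np.float64(-0.34)], [np.float64(-0.98), np.float64(-0.53)], [np.float64(-1.54), np.float64(-0.55)], [np.float64(-2.08), np.float64(-0.39)], [np.float64(-2.54), np.float64(-0.08)], [np.float64(-2.89), np.float64(0.37)], [np.float64(-3.08), np.float64(0.9)], [np.float64(-3.1), np.float64(1.46)], [np.float64(-2.94), np.float64(2.0)], [np.float64(-2.62), np.float64(2.47)]]
```

Request:
arm_command(commands=[[[0.45,0.34,0],[0,0,0],1],[[0.98,0.53,0],[0,0,0],1],[[1.54,0.55,0],[0,0,0],1],[[2.08,0.39,0],[0,0,0],1],[[2.54,0.08,0],[0,0,0],1],[[2.89,-0.37,0],[0,0,0],1],[[3.08,-0.9,0],[0,0,0],1],[[3.1,-1.46,0],[0,0,0],1],[[2.94,-2,0],[0,0,0],1],[[2.62,-2.47,0],[0,0,0],1]])

```text
time_s: 17.55
eef_pos: [0.5733, -0.0068, 0.1434]
orientation: [0.0, 1.0, -0.007, 0.002]
force: [1.1, -2.9, 7.8]
gripper_width: 0.0143
grip_force: 58.8
```

Request:
arm_command(commands=[[[-0.45,-0.34,0],[0,0,0],1],[[-0.98,-0.53,0],[0,0,0],1],[[-1.54,-0.55,0],[0,0,0],1],[[-2.08,-0.39,0],[0,0,0],1],[[-2.54,-0.08,0],[0,0,0],1],[[-2.89,0.37,0],[0,0,0],1],[[-3.08,0.9,0],[0,0,0],1],[[-3.1,1.46,0],[0,0,0],1],[[-2.94,2,0],[0,0,0],1],[[-2.94,2,0],[0,0,0],1]])

```text
time_s: 18.8
eef_pos: [0.4983, -0.0556, 0.1433]
orientation: [-0.0, 1.0, -0.007, 0.001]
force: [1.5, -1.3, 9.4]
gripper_width: 0.0143
grip_force: 59.1
```

```bash
python3 - <<'E'
from h import *
plan([(-.0327,-.1228,.141)],0)
p=w2j(manip.get_state()["eef_pos"])[:2]-[0,-.092]; print(p,np.hypot(*p),np.degrees(np.arctan2(p[1],p[0])))
E
```

```text
at [ 0.4983 -0.0556  0.1433] jig [-0.0401 -0.1128  0.1433] w 0.0143 gf 59.1 F [ 1.5 -1.3  9.4] t 18.8
(-0.0327, -0.1228, 0.141) -> [0.29, 0.4, 0.09] [-0.0, -0.03, -0.01] yaw 0
[-0.0401 -0.0208] 0.04517355421040058 -152.58408395819174
```

Request:
arm_command(commands=[[[0,0,0],[0,0,0],0],[[0,0,0],[0,0,0],0],[[0,0,0],[0,0,0],0],[[0,0,-2],[0,0,0],0],[[0,0,-4],[0,0,0],0],[[0,0,-5],[0,0,0],1],[[0,0,-5],[0,0,0],1],[[0,0,-5],[0,0,0],1]])

```text
time_s: 19.8
eef_pos: [0.4962, -0.0554, 0.2662]
orientation: [-0.0, 1.0, -0.007, -0.001]
force: [-0.3, 0.7, -0.3]
gripper_width: 0.0324
grip_force: 0.0
```

```bash
python3 - <<'E'
from h import *
plan([(-.083,.298,.26),(-.083,.298,.155)],0)
E
```

```text
at [ 0.4962 -0.0554  0.2662] jig [-0.0422 -0.1126  0.2662] w 0.0324 gf 0.0 F [-0.3  0.7 -0.3] t 19.8
(-0.083, 0.298, 0.26) -> [-1.64, -16.42, 0.25] [-0.0, 0.03, -0.0] yaw 0
(-0.083, 0.298, 0.155) -> [-1.63, -16.42, 4.45] [-0.0, 0.03, -0.0] yaw 0
```

Request:
arm_command(commands=[[[-1.6,-2.5,0],[0,0,0],1],[[-1.6,-5,0],[0,0,0],1],[[-1.6,-7.5,0],[0,0,0],1],[[-1.6,-10,0],[0,0,0],1],[[-1.6,-12.5,0],[0,0,0],1],[[-1.6,-15,0],[0,0,0],1],[[-1.6,-16.4,0],[0,0,0],1],[[-1.6,-16.4,1.5],[0,0,0],1],[[-1.6,-16.4,3],[0,0,0],1],[[-1.6,-16.4,4.4],[0,0,0],1]])

```text
time_s: 21.05
eef_pos: [0.4616, 0.3541, 0.154]
orientation: [0.001, 1.0, -0.007, -0.002]
force: [0.5, 0.4, -0.4]
gripper_width: 0.0001
grip_force: 0.0
```

Request:
arm_command(commands=[[[0,0.2,0],[0,0,0],1],[[0,0.4,0],[0,0,0],1],[[0,0.5,0],[0,0,0],1],[[0,0.5,0],[0,0,0],1]])

```text
time_s: 21.55
eef_pos: [0.4636, 0.3426, 0.1586]
orientation: [-0.001, 1.0, -0.007, 0.001]
force: [0.1, 0.3, -0.3]
gripper_width: 0.0002
grip_force: 0.0
```

```bash
python3 - <<'E'
from h import *
plan([(-.083,.282,.155)],0)
E
```

```text
at [0.4636 0.3426 0.1586] jig [-0.0801  0.2849  0.1586] w 0.0002 gf 0.0 F [ 0.1  0.3 -0.3] t 21.55
(-0.083, 0.282, 0.155) -> [-0.11, 0.12, 0.14] [-0.01, -0.02, -0.01] yaw 0
```

Still no contact, so I'll advance further in small steps.

Request:
arm_command(commands=[[[0,0.1,0],[0,0,0],1],[[0,0.2,0],[0,0,0],1],[[0,0.2,0],[0,0,0],1]])

```text
time_s: 21.92
eef_pos: [0.463, 0.3379, 0.1577]
orientation: [-0.0, 1.0, -0.007, 0.0]
force: [0.4, 0.4, 0.8]
gripper_width: -0.0003
grip_force: 0.4
```

Request:
arm_command(commands=[[[0,0.1,0],[0,0,0],1],[[0,0.1,0],[0,0,0],1]])

```text
time_s: 22.18
eef_pos: [0.463, 0.3361, 0.1577]
orientation: [-0.001, 1.0, -0.007, 0.0]
force: [-0.5, 3.0, 1.4]
gripper_width: 0.0002
grip_force: 1.5
```

Request:
arm_command(commands=[[[0,0.1,0],[0,0,0],1],[[0,0.1,0],[0,0,0],1]])

```text
time_s: 22.42
eef_pos: [0.463, 0.3359, 0.1578]
orientation: [-0.003, 1.0, -0.006, 0.001]
force: [-0.2, 6.7, -1.1]
gripper_width: -0.0001
grip_force: 3.3
```

Request:
arm_command(commands=[[[0,0.1,0],[0,0,0],1],[[0,0.1,0],[0,0,0],1]])

```text
time_s: 22.68
eef_pos: [0.463, 0.3356, 0.1579]
orientation: [-0.005, 1.0, -0.006, 0.001]
force: [0.3, 9.6, -4.1]
gripper_width: 0.0001
grip_force: 5.0
```

The push reached 9.6 N with no movement, so the stop is latched. Now the jars.

Request:
arm_command(commands=[[[0,-0.6,0],[0,0,0],1],[[0,-0.6,-2],[0,0,0],0],[[0,-0.6,-4],[0,0,-2],0],[[0.5,1,-5],[0,0,-4],0],[[1,3,-5],[0,0,-6],0],[[1.5,5,-5],[0,0,-8],0],[[2,7,-5],[0,0,-10],0],[[2.5,9,-5],[0,0,-12],0],[[3,11,-5],[0,0,-14],0],[[3.5,13,-5],[0,0,-16],0]])

```text
time_s: 23.92
eef_pos: [0.5449, 0.001, 0.2818]
orientation: [-0.0, 0.769, 0.639, -0.002]
force: [0.7, -0.1, 0.4]
gripper_width: 0.0857
grip_force: 0.0
```

```bash
python3 - <<'E'
from h import *
plan([(.601,-.298,.27),(.601,-.298,.15)],90,False)
E
```

```text
at [0.5449 0.001  0.2818] jig [ 0.0057 -0.0555  0.2818] w 0.0857 gf 0.0 F [ 0.7 -0.1  0.4] t 23.93
(0.601, -0.298, 0.27) -> [-11.35, 4.39, 0.49] [-0.03, 0.02, -1.95] yaw 90
(0.601, -0.298, 0.15) -> [-11.34, 4.4, 5.29] [-0.03, 0.02, -1.95] yaw 90
```

Request:
arm_command(commands=[[[-2.3,0.9,0],[0,0,-2],0],[[-4.6,1.8,0],[0,0,-2],0],[[-6.8,2.7,0],[0,0,-2],0],[[-9,3.5,0.3],[0,0,-2],0],[[-11.3,4.4,0.5],[0,0,-2],0],[[-11.3,4.4,0.5],[0,0,-2],0],[[-11.3,4.4,0.5],[0,0,-2],0],[[-11.3,4.4,0.5],[0,0,-2],0]])

```text
time_s: 24.92
eef_pos: [0.6007, -0.2921, 0.2699]
orientation: [-0.001, 0.711, 0.703, -0.0]
force: [0.6, -0.7, 0.4]
gripper_width: 0.0855
grip_force: 0.0
```

```bash
python3 - <<'E'
from h import *
plan([(.601,-.298,.15)],90,False)
E
```

```text
at [ 0.6007 -0.2921  0.2699] jig [ 0.0655 -0.3479  0.2699] w 0.0855 gf 0.0 F [ 0.6 -0.7  0.4] t 24.93
(0.601, -0.298, 0.15) -> [-0.24, 0.02, 4.79] [-0.01, -0.01, 0.03] yaw 90
```

Request:
arm_command(commands=[[[-0.24,0,1.5],[0,0,0],0],[[-0.24,0,3],[0,0,0],0],[[-0.24,0,4.2],[0,0,0],0],[[-0.24,0,4.75],[0,0,0],0],[[-0.24,0,4.75],[0,0,0],0],[[-0.24,0,4.75],[0,0,0],1],[[-0.24,0,4.75],[0,0,0],1],[[-0.24,0,4.75],[0,0,0],1],[[-0.24,0,4.75],[0,0,0],1]])

```text
time_s: 26.05
eef_pos: [0.6024, -0.3005, 0.1534]
orientation: [0.002, 0.712, 0.702, 0.001]
force: [-0.3, -0.2, 6.5]
gripper_width: 0.0542
grip_force: 62.5
```

```bash
python3 - <<'E'
from h import *
plan([(0,.178,.37)],90)
E
```

```text
at [ 0.6024 -0.3005  0.1534] jig [ 0.0673 -0.3562  0.1534] w 0.0542 gf 62.5 F [-0.3 -0.2  6.5] t 26.05
(0, 0.178, 0.37) -> [21.36, -2.67, -8.7] [0.04, 0.01, -0.01] yaw 90
```

Request:
arm_command(commands=[[[0,0,-0.5],[0,0,0],1],[[0,0,-1.5],[0,0,0],1],[[0,0,-3],[0,0,0],1],[[0,0,-4.5],[0,0,0],1],[[0,0,-6],[0,0,0],1],[[0,0,-7.5],[0,0,0],1],[[0,0,-8.7],[0,0,0],1],[[0,0,-8.7],[0,0,0],1]])

```text
time_s: 27.05
eef_pos: [0.6015, -0.3003, 0.3706]
orientation: [0.002, 0.712, 0.702, 0.001]
force: [0.5, -0.9, -7.4]
gripper_width: 0.0538
grip_force: 65.1
```

Request:
arm_command(commands=[[[1,-0.15,0],[0,0,0],1],[[2.8,-0.4,0],[0,0,0],1],[[4.8,-0.7,0],[0,0,0],1],[[6.8,-1,0],[0,0,0],1],[[8.8,-1.2,0],[0,0,0],1],[[10.8,-1.4,0],[0,0,0],1],[[12.8,-1.7,0],[0,0,0],1],[[14.8,-2,0],[0,0,0],1],[[16.8,-2.2,0],[0,0,0],1],[[18.8,-2.5,0],[0,0,0],1]])

```text
time_s: 28.3
eef_pos: [0.542, 0.1721, 0.3662]
orientation: [-0.001, 0.712, 0.703, -0.002]
force: [1.0, -0.3, -6.6]
gripper_width: 0.054
grip_force: 65.1
```

Request:
arm_command(commands=[[[1.2,-0.1,0],[0,0,0],1],[[2.2,-0.15,0],[0,0,0],1],[[2.5,-0.2,0],[0,0,0],1],[[2.5,-0.2,0],[0,0,0],1],[[2.5,-0.2,0],[0,0,0],1],[[2.5,-0.2,0],[0,0,0],1]])

```text
time_s: 29.05
eef_pos: [0.541, 0.2317, 0.3684]
orientation: [0.0, 0.713, 0.701, -0.0]
force: [0.5, -0.3, -6.6]
gripper_width: 0.0537
grip_force: 65.1
```

```bash
python3 - <<'E'
from h import *
plan([(0,.176,.25),(0,.176,.1715)],90)
d=optics.grab_frame("side");e=optics.grab_frame("top")
a=cv2.resize(d["image"][130:250,140:240,::-1],None,fx=4,fy=4,interpolation=cv2.INTER_CUBIC)
b=cv2.resize(e["image"][120:240,190:290,::-1],None,fx=4,fy=4,interpolation=cv2.INTER_CUBIC)
cv2.imwrite("pics/a4.png",np.hstack([a,b]))
E
```

```text
at [0.541  0.2317 0.3684] jig [-0.0013  0.175   0.3684] w 0.0537 gf 65.1 F [ 0.5 -0.3 -6.6] t 29.05
(0, 0.176, 0.25) -> [0.04, 0.05, 4.73] [-0.0, 0.01, -0.03] yaw 90
(0, 0.176, 0.1715) -> [0.04, 0.05, 7.87] [-0.0, 0.01, -0.03] yaw 90
```

View pics/a4.png

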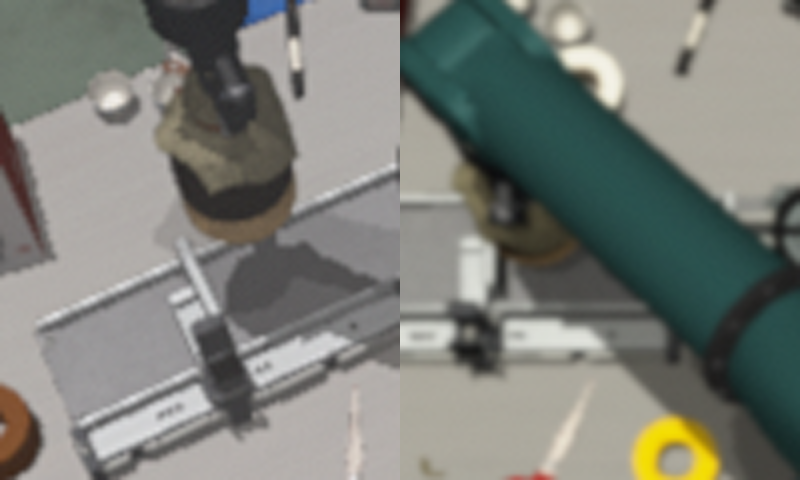

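The jar hangs upright above its slot at side-crop (235,150). Lowering it.

Request:
arm_command(commands=[[[-0.1,0.05,1.5],[0,0,0],1],[[-0.1,0.05,3],[0,0,0],1],[[-0.1,0.05,4.5],[0,0,0],1],[[-0.1,0.05,5.8],[0,0,0],1],[[-0.1,0.05,6.6],[0,0,0],1],[[-0.1,0.05,6.6],[0,0,0],1],[[-0.1,0.05,6.6],[0,0,0],1]])

```text
time_s: 30.02
eef_pos: [0.543, 0.2313, 0.205]
orientation: [0.0, 0.712, 0.702, 0.001]
force: [-0.0, 0.4, -6.9]
gripper_width: 0.0533
grip_force: 65.7
```

```bash
python3 - <<'E'
from h import *
plan([(0,.172,.19),(0,.172,.1715)],90)
E
```

```text
at [0.543  0.2313 0.205 ] jig [0.0008 0.1747 0.205 ] w 0.0533 gf 65.7 F [-0.   0.4 -6.9] t 30.02
(0, 0.172, 0.19) -> [-0.11, -0.03, 0.6] [0.03, -0.02, -0.01] yaw 90
(0, 0.172, 0.1715) -> [-0.11, -0.03, 1.34] [0.03, -0.02, -0.01] yaw 90
```

Request:
arm_command(commands=[[[-0.1,0,0],[0,0,0],1],[[-0.1,-0.02,0.4],[0,0,0],1],[[-0.1,-0.02,0.8],[0,0,0],1],[[-0.1,-0.02,0.8],[0,0,0],1]])

```text
time_s: 30.52
eef_pos: [0.5403, 0.2274, 0.1822]
orientation: [-0.0, 0.712, 0.702, -0.002]
force: [-0.3, -0.6, -7.0]
gripper_width: 0.0538
grip_force: 65.7
```

Request:
arm_command(commands=[[[0,0,0.2],[0,0,0],1],[[0,0,0.4],[0,0,0],1],[[0,0,0.5],[0,0,0],1],[[0,0,0.5],[0,0,0],1]])

```text
time_s: 31.02
eef_pos: [0.5413, 0.2283, 0.1716]
orientation: [0.0, 0.712, 0.702, -0.0]
force: [-1.1, -1.0, -1.4]
gripper_width: 0.0536
grip_force: 66.2
```

Request:
arm_command(commands=[[[0,0,0.02],[0,0,0],0.3],[[0,0,0.02],[0,0,0],0],[[0,0,0.02],[0,0,0],0],[[0,0,-1],[0,0,0],0],[[0,0,-2.5],[0,0,0],0],[[0,0,-4.5],[0,0,0],0],[[-2,0.3,-4.5],[0,0,0],0],[[-4,0.6,-4.5],[0,0,0],0],[[-6,0.9,-4.5],[0,0,0],0],[[-8,0.7,-4.5],[0,0,0],0]])

```text
time_s: 32.28
eef_pos: [0.5571, 0.0261, 0.284]
orientation: [0.001, 0.712, 0.702, 0.001]
force: [-0.3, -0.2, 0.5]
gripper_width: 0.0852
grip_force: 0.0
```

```bash
python3 - <<'E'
from h import *
plan([(.490,-.3995,.28)],90,False)
E
```

```text
at [0.5571 0.0261 0.284 ] jig [ 0.0176 -0.0303  0.284 ] w 0.0852 gf 0.0 F [-0.3 -0.2  0.5] t 32.27
(0.49, -0.3995, 0.28) -> [-17.06, -2.44, 0.15] [0.02, -0.0, -0.01] yaw 90
```

Request:
arm_command(commands=[[[-2.4,-0.3,0.1],[0,0,0],0],[[-4.8,-0.6,0.1],[0,0,0],0],[[-7.2,-1,0.1],[0,0,0],0],[[-9.6,-1.3,0.1],[0,0,0],0],[[-12,-1.7,0.1],[0,0,0],0],[[-14.4,-2,0.1],[0,0,0],0],[[-16.4,-2.3,0.1],[0,0,0],0],[[-17,-2.4,0.1],[0,0,0],0],[[-17,-2.4,0.1],[0,0,0],0],[[-17,-2.4,0.1],[0,0,0],0]])

```text
time_s: 33.52
eef_pos: [0.4913, -0.3934, 0.2813]
orientation: [-0.0, 0.711, 0.703, 0.001]
force: [0.4, 0.5, 0.2]
gripper_width: 0.0855
grip_force: 0.0
```

```bash
python3 - <<'E'
from h import *
d=snap("side","a5s.png",crop=(130,100,390,270),s=3);snap("top","a5.png",crop=(180,120,420,230),s=3)
plan([(.490,-.3995,.15)],90,False)
E
```

```text
at [ 0.4913 -0.3936  0.2814] jig [-0.0425 -0.4508  0.2814] w 0.0857 gf 0.0 F [-0.  -0.2 -0.1] t 33.62
(0.49, -0.3995, 0.15) -> [-0.24, -0.05, 5.26] [0.01, -0.01, 0.04] yaw 90
```

View pics/a5s.png

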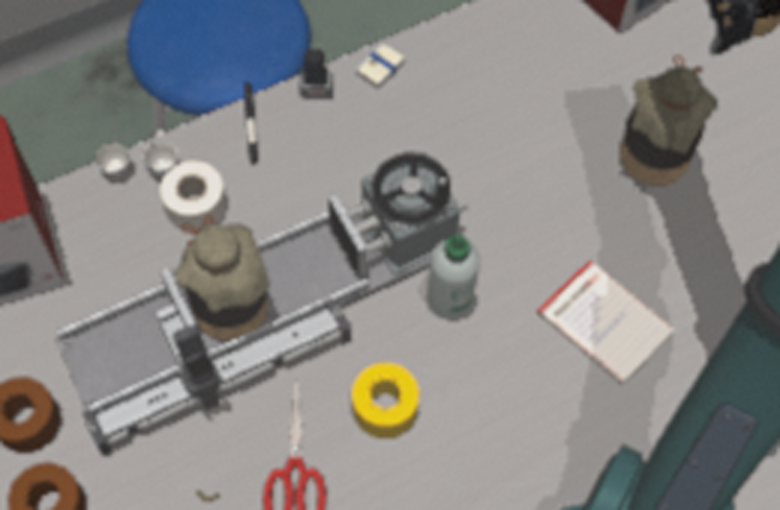

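Jar 1 stands in the row beside the stop (side-crop 222,285), the plate is open and the bottle is untouched. On to jar 2.

Request:
arm_command(commands=[[[-0.22,0,1.5],[0,0,0],0],[[-0.22,-0.05,3],[0,0,0],0],[[-0.22,-0.05,4.5],[0,0,0],0],[[-0.22,-0.05,5.2],[0,0,0],0],[[-0.22,-0.05,5.2],[0,0,0],0],[[-0.22,-0.05,5.2],[0,0,0],1],[[-0.22,-0.05,5.2],[0,0,0],1],[[-0.22,-0.05,5.2],[0,0,0],1],[[-0.22,-0.05,5.2],[0,0,0],1]])

```text
time_s: 34.75
eef_pos: [0.4888, -0.4025, 0.1534]
orientation: [0.001, 0.712, 0.702, -0.001]
force: [-2.9, 0.4, 6.7]
gripper_width: 0.0524
grip_force: 61.1
```

```bash
python3 - <<'E'
from h import *
print("jar1",w2j(px2w(cam("side"),130+221.5/3,100+247/3,.193)))
plan([(0,.066,.37)],90)
E
```

```text
jar1 [-0.009   0.1697  0.193 ]
at [ 0.4888 -0.4025  0.1534] jig [-0.0448 -0.4598  0.1534] w 0.0518 gf 61.2 F [-3.1  0.5  6.8] t 34.8
(0, 0.066, 0.37) -> [21.02, 1.78, -8.71] [0.0, 0.03, -0.01] yaw 90
```

Request:
arm_command(commands=[[[0,0,0],[0,0,0],1],[[0,0,0],[0,0,0],1],[[0,0,0],[0,0,0],1]])

```text
time_s: 35.17
eef_pos: [0.4888, -0.4025, 0.1534]
orientation: [0.001, 0.712, 0.702, -0.001]
force: [-2.0, 0.8, 7.2]
gripper_width: 0.052
grip_force: 61.2
```

```bash
python3 - <<'E'
from h import *
d=optics.grab_frame("side");e=optics.grab_frame("top")
a=cv2.resize(d["image"][90:190,310:410,::-1],None,fx=4,fy=4,interpolation=cv2.INTER_CUBIC)
b=cv2.resize(e["image"][135:235,340:440,::-1],None,fx=4,fy=4,interpolation=cv2.INTER_CUBIC)
cv2.imwrite("pics/a6.png",np.hstack([a,b]))
plan([(0,.066,.37)],90)
E
```

```text
at [ 0.4889 -0.4025  0.1534] jig [-0.0448 -0.4598  0.1534] w 0.0525 gf 61.2 F [-3.3  0.3  6. ] t 35.27
(0, 0.066, 0.37) -> [21.01, 1.78, -8.71] [0.0, 0.03, -0.01] yaw 90
```

View pics/a6.png

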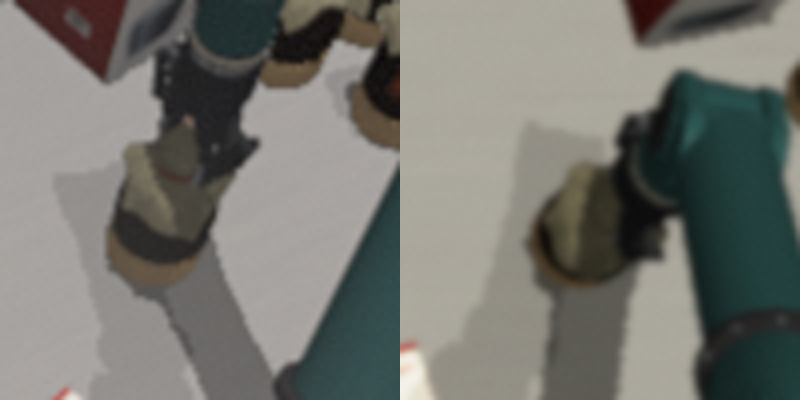

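```bash
python3 - <<'E'
from h import *
for n,o in(("side",(310,90)),("top",(340,135))):
    for p in((.4888,-.4025,.172),(.49,-.3995,.172),(.49,-.3995,0),(.4888-.026,-.4025,.172)): print(n,((w2px(cam(n),p)-o+.5)*4).round(0))
E
```

```text
side [189. 151.]
side [185. 151.]
side [150. 247.]
side [204. 170.]
top [222. 206.]
top [219. 205.]
top [176. 239.]
top [224. 234.]
```

Request:
arm_command(commands=[[[0,0,-0.3],[0,0,0],1],[[0,0,-0.8],[0,0,0],1],[[0,0,-1.2],[0,0,0],1],[[0,0,-1.2],[0,0,0],1]])

```text
time_s: 35.88
eef_pos: [0.4897, -0.4021, 0.1822]
orientation: [0.001, 0.712, 0.702, 0.0]
force: [0.6, 0.1, -7.5]
gripper_width: 0.0519
grip_force: 64.1
```

Request:
arm_command(commands=[[[0,0,-1.2],[0,0,0],1],[[0,0,-2.7],[0,0,0],1],[[0,0,-4.2],[0,0,0],1],[[0,0,-5.7],[0,0,0],1],[[0,0,-7],[0,0,0],1],[[0,0,-7.5],[0,0,0],1],[[0,0,-7.5],[0,0,0],1]])

```text
time_s: 36.75
eef_pos: [0.4888, -0.4015, 0.3685]
orientation: [0.0, 0.712, 0.702, -0.0]
force: [-0.5, -0.5, -8.3]
gripper_width: 0.0516
grip_force: 66.0
```

Request:
arm_command(commands=[[[1,0.1,0],[0,0,0],1],[[2.8,0.25,0],[0,0,0],1],[[4.8,0.4,0],[0,0,0],1],[[6.8,0.6,0],[0,0,0],1],[[8.8,0.75,0],[0,0,0],1],[[10.8,0.9,0],[0,0,0],1],[[12.8,1.1,0],[0,0,0],1],[[14.8,1.25,0],[0,0,0],1],[[16.8,1.4,0],[0,0,0],1],[[18.8,1.6,0],[0,0,0],1]])

```text
time_s: 38.0
eef_pos: [0.5332, 0.0702, 0.367]
orientation: [-0.001, 0.711, 0.703, -0.001]
force: [0.9, -0.2, -7.8]
gripper_width: 0.0521
grip_force: 65.9
```

Request:
arm_command(commands=[[[1.2,0.1,0],[0,0,0],1],[[2,0.15,0],[0,0,0],1],[[2.1,0.15,0],[0,0,0],1],[[2.1,0.15,0],[0,0,0],1],[[2.1,0.15,0],[0,0,0],1],[[2.1,0.15,0],[0,0,0],1]])

```text
time_s: 38.75
eef_pos: [0.5399, 0.119, 0.3684]
orientation: [-0.0, 0.713, 0.701, -0.0]
force: [0.3, -0.6, -7.1]
gripper_width: 0.0515
grip_force: 65.9
```

```bash
python3 - <<'E'
from h import *
plan([(0,.064,.205),(0,.064,.1715)],90)
d=optics.grab_frame("side");e=optics.grab_frame("top")
a=cv2.resize(d["image"][110:230,170:270,::-1],None,fx=4,fy=4,interpolation=cv2.INTER_CUBIC)
b=cv2.resize(e["image"][120:240,200:300,::-1],None,fx=4,fy=4,interpolation=cv2.INTER_CUBIC)
cv2.imwrite("pics/a7.png",np.hstack([a,b]))
E
```

```text
at [0.5399 0.119  0.3684] jig [-0.0009  0.0624  0.3684] w 0.0515 gf 65.9 F [ 0.3 -0.6 -7.1] t 38.75
(0, 0.064, 0.205) -> [0.07, 0.04, 6.54] [-0.0, 0.0, -0.03] yaw 90
(0, 0.064, 0.1715) -> [0.07, 0.04, 7.88] [-0.0, 0.0, -0.03] yaw 90
```

View pics/a7.png

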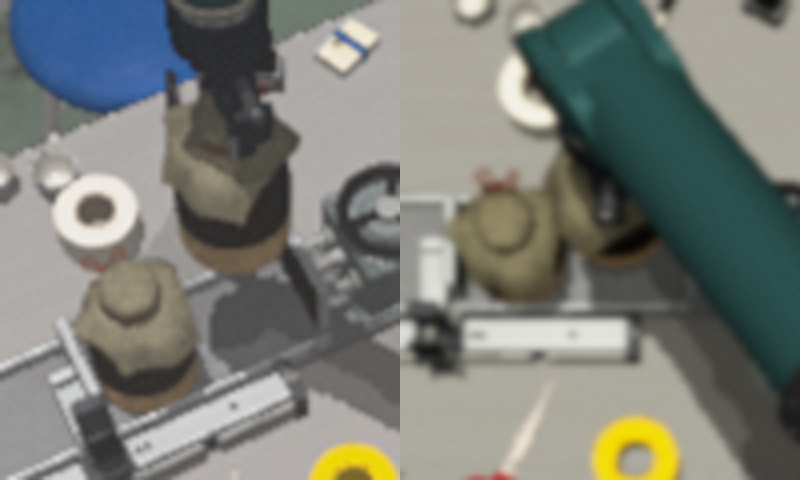

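That is my last allowed picture: jar 1 is in place, and jar 2 hangs over its slot with its body spanning side-crop x≈178–292 and its bottom at y≈272. I'll compare that with the projection.

```bash
python3 - <<'E'
from h import *
q=np.array([(w2px(cam("side"),(.5399+.05*np.cos(a),.119+.05*np.sin(a),z))-[170,110]+.5)*4 for z in(.215,.265) for a in np.linspace(0,6.28,60)])
print("pred x",q[:60,0].min(),q[:60,0].max(),"ymax",q[:60,1].max(),"mid x",q[60:,0].min(),q[60:,0].max())
print("jar1 cap side",w2j(px2w(cam("side"),170+129/4,110+287/4,.193)),"top",w2j(px2w(cam("top"),200+105/4,120+217/4,.193)))
E
```

```text
pred x 184.96258767454117 296.80228527258544 ymax 273.5473456472437 mid x 180.2017633361172 295.53567548310275
jar1 cap side [-0.0043  0.1737  0.193 ] top [-0.      0.1698  0.193 ]
```

Request:
arm_command(commands=[[[0,0.04,1.5],[0,0,0],1],[[0,0.04,3],[0,0,0],1],[[0,0.04,4.5],[0,0,0],1],[[0,0.04,5.8],[0,0,0],1],[[0,0.04,6.6],[0,0,0],1],[[0,0.04,6.6],[0,0,0],1],[[0,0.04,6.6],[0,0,0],1]])

```text
time_s: 39.83
eef_pos: [0.5421, 0.1206, 0.2047]
orientation: [0.0, 0.712, 0.702, 0.001]
force: [0.1, -0.2, -6.3]
gripper_width: 0.0515
grip_force: 66.0
```

```bash
python3 - <<'E'
from h import *
plan([(0,.062,.1715)],90)
E
```

```text
at [0.5421 0.1206 0.2047] jig [0.0013 0.064  0.2047] w 0.0515 gf 66.0 F [ 0.1 -0.2 -6.3] t 39.83
(0, 0.062, 0.1715) -> [-0.08, -0.05, 1.33] [0.02, -0.01, -0.01] yaw 90
```

Request:
arm_command(commands=[[[-0.07,-0.05,0],[0,0,0],1],[[-0.07,-0.05,0.4],[0,0,0],1],[[-0.07,-0.05,0.8],[0,0,0],1],[[-0.07,-0.05,0.8],[0,0,0],1]])

```text
time_s: 40.33
eef_pos: [0.5399, 0.1182, 0.1827]
orientation: [-0.0, 0.712, 0.702, 0.0]
force: [1.6, 0.1, -8.4]
gripper_width: 0.0516
grip_force: 65.7
```

Request:
arm_command(commands=[[[0,0,0.2],[0,0,0],1],[[0,0,0.4],[0,0,0],1],[[0,0,0.5],[0,0,0],1],[[0,0,0.5],[0,0,0],1]])

```text
time_s: 40.83
eef_pos: [0.5399, 0.1188, 0.1715]
orientation: [0.0, 0.712, 0.702, 0.0]
force: [0.5, -0.2, -4.0]
gripper_width: 0.0518
grip_force: 66.0
```

Request:
arm_command(commands=[[[0,0,0.05],[0,0,0],1],[[0,0,0.05],[0,0,0],1]])

```text
time_s: 41.08
eef_pos: [0.54, 0.1192, 0.1714]
orientation: [0.0, 0.712, 0.702, 0.001]
force: [-2.3, -1.3, 5.4]
gripper_width: 0.0516
grip_force: 66.8
```

Request:
arm_command(commands=[[[0,0,0],[0,0,0],0.3],[[0,0,0],[0,0,0],0],[[0,0,0],[0,0,0],0],[[0,0,-1],[0,0,0],0],[[0,0,-2.5],[0,0,0],0],[[0,0,-4.5],[0,0,0],0],[[0,0,-4.5],[0,0,2],0],[[-1,0,-4.5],[0,0,4],0],[[-2,0,-4.5],[0,0,6],0],[[-3,0,-4.5],[0,0,8],0]])

```text
time_s: 42.32
eef_pos: [0.5385, 0.0426, 0.2824]
orientation: [0.0, 0.91, 0.414, 0.0]
force: [0.5, 0.5, -0.7]
gripper_width: 0.0855
grip_force: 0.0
```

```bash
python3 - <<'E'
from h import *
t=np.radians(-152.6); c=(.045*np.cos(t),-.092+.045*np.sin(t)); print(c)
plan([(*c,.26)],0)
e=optics.grab_frame("top"); d=optics.grab_frame("side"); np.savez("after.npz",top=e["image"],side=d["image"])
E
```

```text
(np.float64(-0.03995169233113805), np.float64(-0.11270899031527333))
at [0.5385 0.0426 0.2824] jig [-0.0012 -0.014   0.2824] w 0.0855 gf 0.0 F [ 0.5  0.5 -0.7] t 42.33
(np.float64(-0.03995169233113805), np.float64(-0.11270899031527333), 0.26) -> [-4.01, 1.37, 0.9] [0.0, -0.0, 9.93] yaw 0
```

Request:
arm_command(commands=[[[-1,0.3,0.3],[0,0,2],0],[[-2,0.7,0.6],[0,0,4],0],[[-3,1,0.9],[0,0,6],0],[[-4,1.4,0.9],[0,0,8],0],[[-4,1.4,0.9],[0,0,9.9],0],[[-4,1.4,0.9],[0,0,9.9],0],[[-4,1.4,0.9],[0,0,9.9],0],[[-4,1.4,0.9],[0,0,9.9],0]])

```text
time_s: 43.42
eef_pos: [0.4999, -0.0545, 0.2599]
orientation: [-0.0, 1.0, -0.001, 0.0]
force: [0.1, 0.5, 0.8]
gripper_width: 0.0852
grip_force: 0.0
```

```bash
python3 - <<'E'
from h import *
t=np.radians(-152.6); c=(.045*np.cos(t),-.092+.045*np.sin(t))
plan([(*c,.141)],0)
E
```

```text
at [ 0.4999 -0.0545  0.2599] jig [-0.0385 -0.1116  0.2599] w 0.0852 gf 0.0 F [0.1 0.5 0.8] t 43.42
(np.float64(-0.03995169233113805), np.float64(-0.11270899031527333), 0.141) -> [-0.06, 0.04, 4.75] [-0.0, -0.0, 0.13] yaw 0
```

Request:
arm_command(commands=[[[-0.03,0.04,1.5],[0,0,0.1],0],[[-0.03,0.04,3],[0,0,0.1],0],[[-0.03,0.04,4.65],[0,0,0.1],0],[[-0.03,0.04,4.65],[0,0,0.1],0],[[-0.03,0.04,4.65],[0,0,0.1],1],[[-0.03,0.04,4.65],[0,0,0.1],1],[[-0.03,0.04,4.65],[0,0,0.1],1],[[-0.03,0.04,4.65],[0,0,0.1],1],[[-0.03,0.04,4.65],[0,0,0.1],1]])

```text
time_s: 44.55
eef_pos: [0.4996, -0.0562, 0.1446]
orientation: [0.0, 1.0, -0.007, 0.001]
force: [-1.5, -0.4, 6.0]
gripper_width: 0.0145
grip_force: 58.3
```

```bash
cat >> h.py <<'E'
def circ(step,n,t0=None):
    s=manip.get_state(); p=w2j(s["eef_pos"])[:2]-[0,-.092]; t=np.degrees(np.arctan2(p[1],p[0]))
    f=R.from_euler("z",-J[2]).apply(s["force"]); tg=np.array([np.sin(np.radians(t)),-np.cos(np.radians(t))])
    print("theta",round(t,1),"r",np.hypot(*p).round(4),"F along cw",round(f[:2]@tg,2),"w",round(float(s["gripper_width"]),4),"z",s["eef_pos"][2].round(4))
    o=np.radians(t if t0 is None else t0)
    print([[float(round(1.8*(np.cos(o-np.radians(step*k))-np.cos(o)),2)),float(round(-1.8*(np.sin(o-np.radians(step*k))-np.sin(o)),2))] for k in range(1,n+1)])
E
python3 - <<'E'
from h import *
circ(18,10)
E
```

```text
theta -151.2 r 0.0443 F along cw 0.37 w 0.0145 z 0.1446
[[-0.19, -0.53], [-0.21, -1.09], [-0.05, -1.63], [0.27, -2.1], [0.71, -2.44], [1.24, -2.63], [1.8, -2.65], [2.35, -2.49], [2.81, -2.18], [3.16, -1.73]]
```

Request:
arm_command(commands=[[[-0.19,-0.53,0],[0,0,0],1],[[-0.21,-1.09,0],[0,0,0],1],[[-0.05,-1.63,0],[0,0,0],1],[[0.27,-2.1,0],[0,0,0],1],[[0.71,-2.44,0],[0,0,0],1],[[1.24,-2.63,0],[0,0,0],1],[[1.8,-2.65,0],[0,0,0],1],[[2.35,-2.49,0],[0,0,0],1],[[2.81,-2.18,0],[0,0,0],1],[[3.16,-1.73,0],[0,0,0],1]])

```text
time_s: 45.8
eef_pos: [0.578, -0.0119, 0.1446]
orientation: [-0.001, 1.0, -0.006, -0.001]
force: [-4.8, 2.1, 9.9]
gripper_width: 0.0147
grip_force: 59.2
```

```bash
python3 - <<'E'
from h import *
circ(18,8,28.8)
E
```

```text
theta 31.6 r 0.0458 F along cw -4.24 w 0.0147 z 0.1446
[[0.19, 0.53], [0.21, 1.09], [0.05, 1.63], [-0.27, 2.1], [-0.71, 2.44], [-1.24, 2.64], [-1.8, 2.65], [-2.34, 2.5]]
```

Request:
arm_command(commands=[[[0.19,0.53,0],[0,0,0],1],[[0.21,1.09,0],[0,0,0],1],[[0.05,1.63,0],[0,0,0],1],[[0.05,1.63,0],[0,0,0],1]])

```text
time_s: 46.3
eef_pos: [0.5803, -0.0557, 0.1446]
orientation: [0.0, 1.0, -0.007, 0.001]
force: [1.1, 1.6, 7.4]
gripper_width: 0.0148
grip_force: 59.0
```

```bash
python3 - <<'E'
from h import *
circ(9,8,-25.2)
E
```

```text
theta -25.3 r 0.0463 F along cw -1.92 w 0.0148 z 0.1446
[[-0.14, 0.25], [-0.32, 0.47], [-0.53, 0.66], [-0.76, 0.81], [-1.02, 0.93], [-1.29, 1.0], [-1.57, 1.03], [-1.85, 1.02]]
```

Request:
arm_command(commands=[[[-0.14,0.25,0],[0,0,0],1],[[-0.32,0.47,0],[0,0,0],1],[[-0.32,0.47,0],[0,0,0],1]])

```text
time_s: 46.68
eef_pos: [0.5722, -0.0672, 0.1446]
orientation: [0.0, 1.0, -0.007, 0.002]
force: [1.8, 0.6, 8.1]
gripper_width: 0.0145
grip_force: 59.0
```

```bash
python3 - <<'E'
from h import *
circ(9,8,-43.2)
E
```

```text
theta -42.7 r 0.0463 F along cw -1.66 w 0.0145 z 0.1446
[[-0.21, 0.19], [-0.44, 0.35], [-0.7, 0.46], [-0.97, 0.54], [-1.26, 0.57], [-1.54, 0.55], [-1.81, 0.5], [-2.08, 0.4]]
```

Request:
arm_command(commands=[[[-0.21,0.19,0],[0,0,0],1],[[-0.44,0.35,0],[0,0,0],1],[[-0.44,0.35,0],[0,0,0],1]])

```text
time_s: 47.05
eef_pos: [0.5606, -0.0759, 0.1446]
orientation: [0.0, 1.0, -0.007, 0.001]
force: [2.9, 1.9, 8.4]
gripper_width: 0.0145
grip_force: 59.2
```

```bash
python3 - <<'E'
from h import *
circ(9,8,-61.2)
E
```

```text
theta -60.8 r 0.0461 F along cw -3.44 w 0.0145 z 0.1446
[[-0.26, 0.12], [-0.53, 0.19], [-0.81, 0.22], [-1.09, 0.21], [-1.37, 0.15], [-1.63, 0.05], [-1.88, -0.09], [-2.1, -0.27]]
```

Request:
arm_command(commands=[[[-0.26,0.12,0],[0,0,0],1],[[-0.53,0.19,0],[0,0,0],1],[[-0.53,0.19,0],[0,0,0],1]])

```text
time_s: 47.42
eef_pos: [0.5476, -0.0803, 0.1446]
orientation: [0.0, 1.0, -0.007, 0.002]
force: [3.1, 1.1, 8.4]
gripper_width: 0.0144
grip_force: 59.1
```

```bash
python3 - <<'E'
from h import *
circ(9,8,-79.2)
E
```

```text
theta -78.0 r 0.0458 F along cw -3.26 w 0.0144 z 0.1446
[[-0.28, 0.03], [-0.56, 0.02], [-0.84, -0.04], [-1.1, -0.14], [-1.35, -0.28], [-1.57, -0.46], [-1.76, -0.66], [-1.91, -0.9]]
```

Request:
arm_command(commands=[[[-0.28,0.03,0],[0,0,0],1],[[-0.56,0.02,0],[0,0,0],1],[[-0.56,0.02,0],[0,0,0],1]])

```text
time_s: 47.8
eef_pos: [0.5343, -0.0807, 0.1446]
orientation: [0.0, 1.0, -0.007, 0.002]
force: [3.9, 1.1, 6.9]
gripper_width: 0.0146
grip_force: 58.9
```

```bash
python3 - <<'E'
from h import *
circ(9,8,-97.2)
e=optics.grab_frame("top"); d=optics.grab_frame("side"); np.savez("after2.npz",top=e["image"],side=d["image"])
E
```

```text
theta -94.8 r 0.0456 F along cw -3.75 w 0.0146 z 0.1446
[[-0.28, -0.06], [-0.54, -0.16], [-0.79, -0.3], [-1.01, -0.47], [-1.2, -0.68], [-1.35, -0.92], [-1.47, -1.18], [-1.54, -1.45]]
```

Request:
arm_command(commands=[[[-0.28,-0.06,0],[0,0,0],1],[[-0.54,-0.16,0],[0,0,0],1],[[-0.54,-0.16,0],[0,0,0],1],[[-0.54,-0.16,0],[0,0,0],1]])

```text
time_s: 48.4
eef_pos: [0.5217, -0.0772, 0.1446]
orientation: [0.001, 1.0, -0.007, 0.003]
force: [4.9, -0.2, 6.2]
gripper_width: 0.0145
grip_force: 58.9
```

```bash
python3 - <<'E'
from h import *
circ(9,8,-115.2)
E
```

```text
theta -111.3 r 0.0452 F along cw -4.65 w 0.0145 z 0.1446
[[-0.25, -0.14], [-0.47, -0.32], [-0.66, -0.53], [-0.81, -0.76], [-0.93, -1.02], [-1.0, -1.29], [-1.03, -1.57], [-1.02, -1.85]]
```

Request:
arm_command(commands=[[[-0.25,-0.14,0],[0,0,0],1],[[-0.25,-0.14,0],[0,0,0],1],[[-0.25,-0.14,0],[0,0,0],1]])

```text
time_s: 48.78
eef_pos: [0.5162, -0.0743, 0.1446]
orientation: [0.001, 1.0, -0.008, 0.003]
force: [5.6, -1.9, 5.0]
gripper_width: 0.0141
grip_force: 58.8
```

```bash
python3 - <<'E'
from h import *
circ(9,4,-124.2)
E
```

```text
theta -119.3 r 0.045 F along cw -5.78 w 0.0141 z 0.1446
[[-0.22, -0.18], [-0.41, -0.39], [-0.57, -0.62], [-0.68, -0.88]]
```

The force now rises steeply, so the row is snug. Releasing the crank and backing away.

Request:
arm_command(commands=[[[0.1,0.05,0],[0,0,0],1],[[0.1,0.05,0],[0,0,0],0],[[0.1,0.05,0],[0,0,0],0],[[0.1,0.05,0],[0,0,0],0],[[0.1,0.05,-2],[0,0,0],0],[[0.1,0.05,-4],[0,0,0],0],[[0,2,-5],[0,0,0],0],[[0,5,-5],[0,0,0],0],[[0,8,-5],[0,0,0],0],[[0,10,-5],[0,0,0],0]])

```text
time_s: 50.02
eef_pos: [0.5087, -0.3112, 0.2683]
orientation: [-0.0, 1.0, -0.007, -0.001]
force: [1.2, 0.2, -0.1]
gripper_width: 0.0854
grip_force: 0.0
```

Request:
arm_command(commands=[[[0,2,0],[0,0,0],0],[[0,2,0],[0,0,0],0],[[0,2,0],[0,0,0],0]])

```text
time_s: 50.4
eef_pos: [0.5084, -0.3585, 0.2678]
orientation: [-0.001, 1.0, -0.007, -0.001]
force: [0.8, 0.4, -0.2]
gripper_width: 0.0852
grip_force: 0.0
```

```bash
python3 - <<'E'
from h import *
print(manip.get_state()["eef_pos"].round(3),manip.get_state()["force"].round(1))
e=optics.grab_frame("top")["image"].astype(int); b=np.load("top0.npy").astype(int); a3=np.load("after.npz")["top"].astype(int)
# plate top edge profile along jig y at jig x=+0.030 and pad, z=.106; start vs now
for nm,im in(("start",b),("now",e)):
  for x in(.035,-.035):
    ys=np.arange(.0,.26,.004); v=[]
    for y in ys:
        u=w2px(cam("top"),j2w(J,(x,y,.106))); v.append(int(cv2.remap(im.astype(np.float32).mean(2),np.float32([[u[0]]]),np.float32([[u[1]]]),cv2.INTER_LINEAR)[0,0]))
    print(nm,x,v)
def cen(im,lo,hi,box):
    m=np.zeros(im.shape[:2],bool); m[box[1]:box[3],box[0]:box[2]]=1; m&=((im>=lo)&(im<=hi)).all(2); yy,xx=np.nonzero(m); return xx.mean().round(2),yy.mean().round(2),len(xx)
for im in(b,e): # green bottle cap
    m=(im[...,1]-im[...,0]>25)&(im[...,1]-im[...,2]>10); m[:190]=0;m[230:]=0;m[:,:280]=0;m[:,315:]=0; yy,xx=np.nonzero(m); print("bottle",xx.mean(),yy.mean(),len(xx))
wm=(e.min(2)>200); wm[:120]=0; wm[170:]=0; wm[:,:200]=0; wm[:,270:]=0; yy,xx=np.nonzero(wm); print("tape",w2j(px2w(cam("top"),xx.mean(),yy.mean(),.05)),len(xx))
E
```

```text
[ 0.508 -0.359  0.268] [ 0.8  0.4 -0.2]
start 0.035 [127, 119, 115, 115, 115, 113, 116, 134, 162, 173, 158, 135, 127, 126, 127, 128, 128, 128, 128, 129, 128, 127, 126, 127, 127, 128, 128, 129, 132, 135, 133, 123, 116, 143, 173, 171, 148, 138, 139, 140, 141, 140, 140, 138, 138, 138, 138, 137, 135, 131, 125, 122, 122, 121, 120, 119, 119, 120, 121, 127, 131, 132, 133, 132, 131]
start -0.035 [146, 147, 148, 147, 147, 145, 141, 145, 165, 176, 163, 144, 139, 140, 140, 141, 142, 140, 140, 140, 140, 139, 138, 138, 138, 137, 136, 136, 135, 130, 110, 78, 82, 139, 183, 194, 196, 203, 207, 206, 197, 173, 145, 134, 134, 134, 135, 136, 135, 134, 133, 133, 133, 134, 135, 135, 136, 136, 136, 134, 128, 115, 100, 105, 137]
now 0.035 [138, 128, 125, 125, 125, 130, 148, 179, 198, 189, 157, 125, 112, 99, 76, 60, 61, 73, 89, 101, 111, 118, 122, 122, 122, 122, 119, 114, 109, 105, 106, 107, 108, 110, 113, 113, 108, 107, 110, 112, 112, 109, 102, 97, 100, 107, 113, 120, 124, 123, 122, 121, 120, 118, 112, 105, 102, 104, 112, 137, 171, 187, 173, 151, 143]
now -0.035 [159, 159, 159, 159, 157, 152, 155, 178, 198, 186, 139, 74, 33, 22, 26, 41, 56, 70, 83, 92, 97, 101, 104, 107, 108, 105, 101, 99, 101, 102, 99, 95, 92, 85, 77, 70, 70, 74, 76, 79, 85, 93, 100, 106, 110, 113, 114, 113, 107, 99, 91, 86, 84, 83, 83, 80, 69, 52, 56, 102, 160, 195, 210, 216, 218]
bottle 297.1333333333333 205.93333333333334 45
bottle 296.9782608695652 205.91304347826087 46
tape [0.1578 0.1553 0.05  ] 236
```

```bash
python3 - <<'E'
from cell import job
print(job.hand_in())
E
```

```text
the job is handed in; nothing more can be done
None
```

The job is handed in at about 50 s of the 210 s allowed, but hand-in returned no verdict. The tape roll lies flat clear of the jig, the stop is latched in the two-jar notch, both jars are in the row and clamped snug with the plate at about 37 mm, and the bottle has not moved.

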